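# Set out the stamping and mending things round a returned book

### The arm

A 6-joint arm with a two-finger parallel gripper is mounted at the origin on a cart in front of the work surface, level with it; the furniture and walls round the work are solid. World frame = base frame: x ahead of the robot, y to its left, z up, the work surface at z = 0. Lengths are in m, angles in rad, forces in N, time in s.
With the tool pointing down it reaches from about 0.25 to 0.775 m from the base axis. Payload 8.9 kg.
Tool frame: the origin (TCP) lies midway between the tips of the shut fingers; the grasp point (between the pads) lies tcp_to_grasp behind it (tcp_to_grasp is the distance from the TCP to the grasp point, in m); z points along the fingers, y is the line along which they close (so a half turn about z gives the same grasp; the last joint's range is limited). The gripper opens to 85 mm and grips with 20 to 120 N. Pads are 22 mm wide; open, the fingers measure 114 mm over their backs; the gripper's body (76 mm by 85 mm) begins 54 mm behind the grasp point. The pads swing forward as they close: fully open they stand 13 mm farther back than shut.
Start: joints at [-1.313, 0.291, -0.153, 1.127, 0, 1.431], TCP at [0.203, -0.484, 0.231] pointing down, gripper open.
Joint ranges: [-2.52, 2.52], [-0.91, 1.74], [-1.3, 1.37], [-1.96, 2.02], [-1.52, 1.47], [-3.14, 3.14]. Speed limits (rad/s): [2.22, 2.22, 2.79, 3.14, 3.14, 3.14].

### API

Orientations are given as a unit quaternion [x, y, z, w].
In Python, from rig import * gives the robot as it stands.
- The arm moves only by the tool drive_tool, never from a script. Its argument "series" is a list of rows, each an object of numbers: "tx", "ty", "tz": the shift along the world's x, y, z in units of 30 mm (1.0 is 30 mm); "ax", "ay", "az": the turn, a rotation vector about the world's x, y, z in units of 8 degrees (1.0 is 8 degrees). In form: [{"tx": .., "ty": .., "tz": .., "ax": .., "ay": .., "az": ..}, ...]. A call has 1 to 8 rows; each row shifts and turns the commanded pose from where the row before left it; what a row does not reach is not made up. A row lasts 1/8 s, in which the tool goes at most 62.5 mm and 10.7 degrees, less where a joint would pass 70% of its speed; a pose out of reach is approached as far as the arm can. A call is refused whole if a number of a shift passes 1 or a number of a turn 1, either way. A call with a gripper value outside its range is refused whole. "claw" is the closure, from -1 (fully open) to 1 (shut), set as the call begins (left out, the last holds). The fingers move at their own pace and stop on an object; "squeeze" is the grip in N (left out, the last holds). Time passes only in rows, so rows that do not move let the fingers close. It gives the time, the measured TCP pose, the force, the opening and the grip force at its end, in the units of the state.
- observe(): the state, without advancing time (a new reading comes with each control period).
- snapshot(name): name is "scene" or "top" or "wrist"; returns (picture, depth): 400x640x3 uint8, red, green, blue; 400x640 float32, m along the optical axis (not along the pixel's ray), 0 where there is no reading.
- calibration(name): a dict with "K" (3x3 intrinsics, pixels), "k1" (the pictures are not rectified: a ray, as slopes to the right and down, at radius r is drawn at 1 + k1 r^2 times it, then the intrinsics apply), "T" (4x4, takes a point from camera to world coordinates). Camera axes: x right, y down, z forward; pixel columns grow to the right and rows downward; lengths in m; the calibration is good to about 2 mm. A picture is of the moment at which its call begins: read the wrist's pose just before it. calibration takes no time and is no camera call; for the wrist camera it gives the pose at the moment of the call.
- close_job(): hands the job in; it is judged then, once.
The state is a dict: "clock": time; "joint_pos": joint angles; "qd": joint speeds; "effort": joint torques, N m; "tcp_pos": TCP position; "orientation": TCP orientation; "force": force on the tool from outside, world axes, zero at the start; "ft_torque": the same for the moment, N m; "grip_width": finger opening in m; "finger_force": force on a finger pad.
Only numpy, scipy, OpenCV 4.12 (cv2) and the standard library are available. Lean on these libraries where they do the work, as an engineer would, in place of code of your own. Each camera call takes 0.05 s, during which the arm holds its last target. There are 200 camera calls.

### The job

The returned blue book lying by itself in the middle of the desk is to be stamped and mended next, so set the things out round it, square to the book and level with its middle, without shifting the book. The dark grey metal ink-pad tin goes flat on the left of the book, 3 cm from its edge and lengthwise along it, with the date stamp standing in the middle of the tin, lengthwise with it; the stapler goes on the right of the book, lengthwise along it on its own base, leaving a 5 cm lane. Take the glue stick out of the rack, leaving the two highlighters beside it standing in their wells, and stand it upright midway in the lane between book and stapler.

Things in the scene. Friction and masses are not known exactly. Their poses are not given: they have to be found in the camera images.
- book: closed blue hardcover book lying flat by itself in mid-desk (not those in the pile at the back left), 180 (x) x 120 (y) x 14 mm, loose, 0.4 kg. Origin: centre of its underside. Its x axis (long side) points away from the robot within about 17 degrees, its y axis to the robot's left, z up; left and right of the book are as the robot sees it, along its +y and -y.
- ink_pad: closed flat ink-pad tin of plain dark grey metal with a level lid, a paler panel in the middle, 60 (x) x 90 (y) x 15 mm, loose (the red one at the far left is not part of the job). Origin: centre of its underside, z up, long side along its y. Grasp across the 60 mm.
- date_stamp: upright self-inking date stamp, black open frame with a rounded blue handle cap on top, 36 (x) x 62 (y) x 102 mm high, loose. Origin: centre of its underside, z up, long side along its y. The cap, 34 mm across x, spans 76 to 102 mm above the underside and is fixed to the frame: grasp it there across x.
- stapler: desk stapler lying on its base, 36 (x) x 138 (y) x 53 mm high, loose, 0.25 kg. Origin: centre of its underside, z up, long side along its y. Either end may point ahead. The base plate is 36 mm wide and 8 mm high; above it the arm, 24 mm across x, spans 27 to 53 mm above the underside and does not open: grasp it there across x, at the middle of its length.
- glue_stick: plain cylindrical glue stick, 25 mm diameter, 91 mm tall, standing in the middle well of the rack, loose; the well is 28 mm wide and its floor is 6 mm above the desk. Origin: centre of its underside, z up.
- rack: small wooden block on a dark base plate, fixed, 64 (x) x 132 (y) x 40 mm high, with three round wells 34 mm deep in a row along its y, 36 mm apart. Origin: centre of its underside. The middle well holds the glue stick, the outer two a highlighter each; the fingers fit beside the glue stick only in front of and behind the row (along the rack's x), 57 mm of the stick standing out of the block.
- highlighter_0: slim grey highlighter with black cap, 18 mm diameter, 88 mm tall, standing loose in the rack's well at +y. Origin: centre of its underside, z up.
- highlighter_1: the same kind of highlighter in the rack's well at -y. Origin: centre of its underside, z up.

How it is judged:
By the outcome, as a careful person would: the job done as asked, in the order asked, and still so for the second after the job is handed in, with the robot touching nothing.
It also fails if it takes over 118 s, if anything falls off the work surface, if the arm or the gripper's body presses on something with over 40 N, if the wrist force passes 120 N, or if a joint passes its speed limit or range.

## Working session

There is one attempt and no reset: what is moved stays moved. The work goes in short steps, Python scripts to look and compute and a tool call to move; the robot and the scene stay as the last step left them, time stands still between calls to the robot, and variables do not carry over. Pictures are saved under pics/ and viewed, at most 14 in all, crops included, and the job is handed in when it is done.

Besides the shell and the picture viewer there is one more tool, called after ">>>" in YAML: its name, and indented under it one key for each argument. drive_tool: Moves the arm, as the interface text tells. Its arguments: {"type":"object","properties":{"series":{"type":"array","items":{"type":"object","properties":{"tx":{"type":"number"},"ty":{"type":"number"},"tz":{"type":"number"},"ax":{"type":"number"},"ay":{"type":"number"},"az":{"type":"number"}}}},"claw":{"type":"number"},"squeeze":{"type":"number"}},"required":["series"]}

```bash
ls; mkdir -p pics
python3 - <<'E'
from rig import *
import cv2,numpy as np
print(observe())
for n in ("top","scene"):
    p,d=snapshot(n); c=calibration(n); print(n,c)
    np.savez(f"{n}.npz",p=p,d=d,**c); cv2.imwrite(f"pics/{n}0.png",p[:,:,::-1])
E
```

```text
pics
{'clock': 0.0, 'joint_pos': array([-1.31331203e+00,  2.91257400e-01, -1.54132701e-01,  1.12672051e+00,
        3.69174859e-05,  1.43148368e+00]), 'qd': array([ 0.00129368, -0.00176265, -0.00045145, -0.00016012,  0.00234027,
       -0.0009792 ]), 'effort': array([ 3.70899843e-04, -5.37145865e+01,  3.31370652e+01,  1.60132453e-02,
       -4.37671497e-05, -1.61908087e-06]), 'tcp_pos': array([ 0.20278797, -0.48376796,  0.23074183]), 'orientation': array([ 9.80383286e-01,  1.97099418e-01, -2.03787818e-05, -6.57087252e-04]), 'force': array([ 0.30239948, -0.78429182, -0.7555209 ]), 'ft_torque': array([-0.00371009, -0.02233025,  0.00170853]), 'finger_force': 0.0, 'grip_width': 0.0851740430429896}
top {'K': array([[472.69818787,   0.        , 319.65521873],
       [  0.        , 472.69818787, 195.62300437],
       [  0.        ,   0.        ,   1.        ]]), 'k1': 0.009864204104516614, 'T': array([[ 0.00421711, -0.9981733 ,  0.06026836,  0.41309672],
       [-0.9998965 , -0.00503806, -0.01347621, -0.01583522],
       [ 0.01375523, -0.06020529, -0.99809124,  1.50460874],
       [ 0.        ,  0.        ,  0.        ,  1.        ]])}
scene {'K': array([[506.01059425,   0.        , 320.84463308],
       [  0.        , 506.01059425, 196.02762171],
       [  0.        ,   0.        ,   1.        ]]), 'k1': -0.10631254796716413, 'T': array([[ 0.70027709, -0.31995189,  0.63815577, -0.42847943],
       [-0.7134088 , -0.34582342,  0.6094703 , -0.90282021],
       [ 0.02568803, -0.88206403, -0.47042871,  0.72625774],
       [ 0.        ,  0.        ,  0.        ,  1.        ]])}
```

View pics/top0.png

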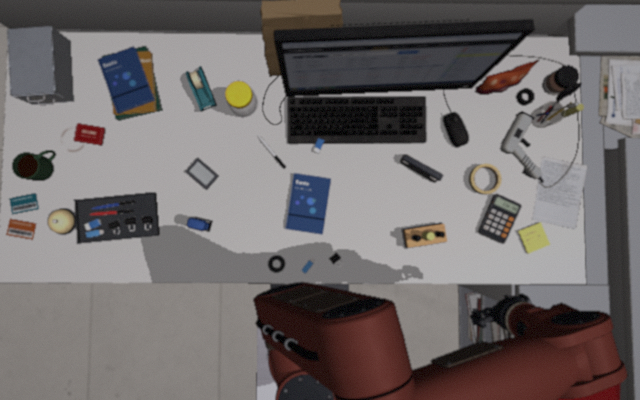

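View pics/scene0.png

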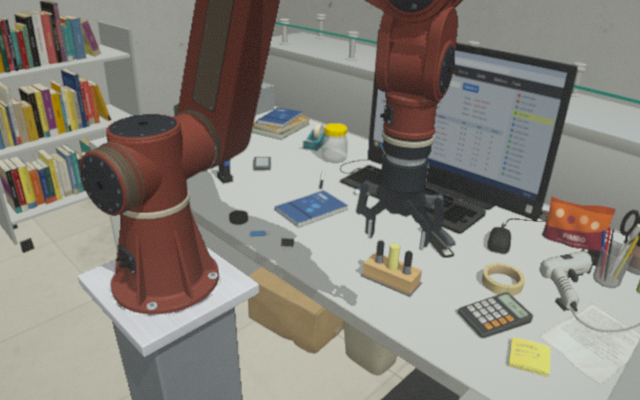

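The top view shows the book at (308,203), tin (202,173), stamp (199,223), stapler (421,167) and rack (425,235). The lanes beside the book look clear.

```bash
cat > h.py <<'E'
import numpy as np,cv2
def cast(c,px,z):
    "pixels (N,2) onto plane z -> world (N,3); z None gives rays"
    px=np.asarray(px,float).reshape(-1,1,2)
    u=cv2.undistortPoints(px,c["K"],np.array([float(c["k1"]),0,0,0,0]))[:,0]
    r=np.c_[u,np.ones(len(u))]@c["T"][:3,:3].T; o=c["T"][:3,3]
    return o+r*((z-o[2])/r[:,2])[:,None]
def project(c,P):
    R=c["T"][:3,:3].T; t=-R@c["T"][:3,3]
    return cv2.projectPoints(np.asarray(P,float).reshape(-1,1,3),cv2.Rodrigues(R)[0],t,c["K"],np.array([float(c["k1"]),0,0,0,0]))[0][:,0]
def rect(c,mask,z,seed=None):
    "largest blob (or that nearest the seed) -> plane rectangle: centre, long-axis angle (deg), long, short"
    cs=[k for k in cv2.findContours(mask.astype(np.uint8),cv2.RETR_EXTERNAL,cv2.CHAIN_APPROX_NONE)[0] if len(k)>20]
    k=max(cs,key=cv2.contourArea) if seed is None else max(cs,key=lambda k:cv2.pointPolygonTest(k,seed,True))
    P=cast(c,k[:,0]+0.0,z)[:,:2].astype(np.float32)
    (x,y),_,_=r=cv2.minAreaRect(P*1000)
    b=cv2.boxPoints(r); e=[b[1]-b[0],b[2]-b[1]]; e.sort(key=np.linalg.norm)
    a=np.degrees(np.arctan2(e[1][1],e[1][0]))%180
    return np.array([x,y]).round(1),round(float(a),1),np.linalg.norm(e[1]).round(1),np.linalg.norm(e[0]).round(1)
E
python3 - <<'E'
from rig import *
from h import *
t=np.load("top.npz");p=t["p"];d=t["d"]
hsv=cv2.cvtColor(p,cv2.COLOR_RGB2HSV);v=hsv[...,2]
blue=(hsv[...,0]>95)&(hsv[...,0]<130)&(hsv[...,1]>110)
def win(m,u,w,r):
    o=np.zeros_like(m);o[w-r:w+r,u-r:u+r]=m[w-r:w+r,u-r:u+r];return o
print("book",rect(t,win(blue,308,203,36),.014))
print("pad",rect(t,win(v<130,202,173,24),.015))
print("stamp",rect(t,win((v<110),199,223,18),.09))
print("stapler",rect(t,win(v<100,421,167,28),.03))
print("rack",rect(t,win((hsv[...,1]>60)|(v<100),425,235,30),.04))
for n,(u,w) in dict(book=(308,203),pad=(202,173),desk=(250,200),stamp=(199,223),stapler=(421,167),rack=(425,235)).items(): print(n,p[w,u],d[w,u],cast(t,[(u,w)],0.0)[0].round(3))
c=calibration("wrist");print(c["K"],c["k1"],c["T"].round(3))
E
```

```text
book (array([479. ,   1.6]), 171.7, np.float32(171.9), np.float32(113.1))
pad (array([571.7, 337.2]), 49.7, np.float32(93.4), np.float32(62.9))
stamp (array([414.6, 326.1]), 76.2, np.float32(75.1), np.float32(35.2))
stapler (array([ 588.7, -350.6]), 61.3, np.float32(141.6), np.float32(37.1))
rack (array([ 382.6, -357.8]), 99.6, np.float32(135.9), np.float32(62.3))
book [ 67  98 156] 1.4910458 [0.48  0.001 0.   ]
pad [142 144 146] 1.4892828 [0.574 0.339 0.   ]
desk [170 168 168] 1.5068429 [0.489 0.185 0.   ]
stamp [ 52  73 125] 1.3913442 [0.415 0.345 0.   ]
stapler [53 54 58] 1.4700685 [ 0.598 -0.361  0.   ]
rack [74 71 45] 1.4272261 [ 0.38  -0.372  0.   ]
[[297.98175777   0.         320.21461571]
 [  0.         297.98175777 201.92807234]
 [  0.           0.           1.        ]] 0.0028690241496992534 [[ 0.386 -0.881 -0.273  0.274]
 [-0.923 -0.368 -0.113 -0.454]
 [-0.001  0.296 -0.955  0.373]
 [ 0.     0.     0.     1.   ]]
```

>>> drive_tool:
  series:
    - {"tx": 0.45, "ty": 1, "az": 0.95}
    - {"tx": 0.45, "ty": 1, "az": 0.95}
    - {"tx": 0.45, "ty": 1, "az": 0.95}
    - {"tx": 0.45, "ty": 1, "az": 0.95}
    - {"tx": 0.45, "ty": 1, "az": 0.95}
    - {"tx": 0.45, "ty": 1, "az": 0.95}
    - {"tx": 0.45, "ty": 1, "az": 0.95}
    - {"tx": 0.45, "ty": 1, "az": 0.95}
  claw: -1

```text
invalid input at $.series[0]: expected keys tx, ty, tz, ax, ay, az
```

>>> drive_tool:
  series:
    - {"tx": 0.45, "ty": 1, "az": 0.95}
    - {"tx": 0.45, "ty": 1, "az": 0.95}
    - {"tx": 0.45, "ty": 1, "az": 0.95}
    - {"tx": 0.45, "ty": 1, "az": 0.95}
    - {"tx": 0.45, "ty": 1, "az": 0.95}
    - {"tx": 0.45, "ty": 1, "az": 0.95}
    - {"tx": 0.45, "ty": 1, "az": 0.95}

```text
invalid input at $.series[0]: expected keys tx, ty, tz, ax, ay, az
```

```bash
cat >> h.py <<'E'
def look(name):
    from rig import observe,snapshot,calibration
    c=calibration("wrist"); p,d=snapshot("wrist"); np.savez(name+".npz",p=p,d=d,**c); cv2.imwrite(f"pics/{name}.png",p[:,:,::-1])
    s=observe(); print(round(s["clock"],2),s["tcp_pos"].round(4),"yaw",yaw(s),"w",s["grip_width"].round(4))
    return c,p,d
def yaw(s):
    from scipy.spatial.transform import Rotation as R
    y=R.from_quat(s["orientation"]).as_matrix(); return np.degrees(np.arctan2(y[1,1],y[0,1])).round(2),"zdir",y[:,2].round(3)
E
python3 - <<'E'
import rig
from h import *
print([k for k in dir(rig) if not k.startswith("_")], getattr(rig,"tcp_to_grasp",None))
look("w1")
E
```

```text
['IKError', 'calibration', 'close_job', 'observe', 'snapshot', 'tcp_to_grasp'] 0.0187Traceback (most recent call last):
  File "<stdin>", line 4, in <module>
  File "h.py", line 23, in look
    s=observe(); print(round(s["clock"],2),s["tcp_pos"].round(4),"yaw",yaw(s),"w",s["grip_width"].round(4))
                                                                                  ^^^^^^^^^^^^^^^^^^^^^
AttributeError: 'float' object has no attribute 'round'
```

View pics/w1.png

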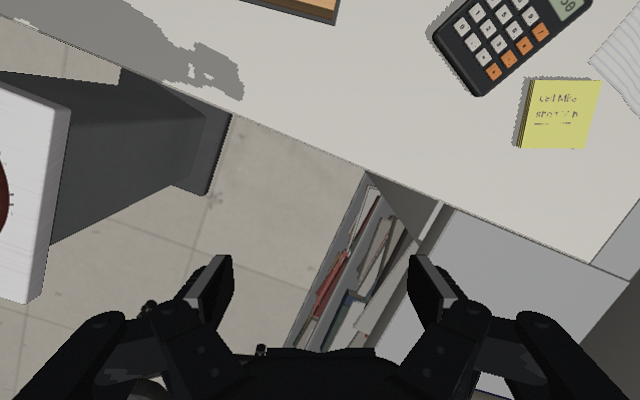

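The image shows the start view with no task objects in it. All keys are required, so I'll resend the moves.

>>> drive_tool:
  series:
    - {"tx": 0.45, "ty": 1, "tz": 0, "ax": 0, "ay": 0, "az": 0.95}
    - {"tx": 0.45, "ty": 1, "tz": 0, "ax": 0, "ay": 0, "az": 0.95}
    - {"tx": 0.45, "ty": 1, "tz": 0, "ax": 0, "ay": 0, "az": 0.95}
    - {"tx": 0.45, "ty": 1, "tz": 0, "ax": 0, "ay": 0, "az": 0.95}
    - {"tx": 0.45, "ty": 1, "tz": 0, "ax": 0, "ay": 0, "az": 0.95}
    - {"tx": 0.45, "ty": 1, "tz": 0, "ax": 0, "ay": 0, "az": 0.95}
    - {"tx": 0.45, "ty": 1, "tz": 0, "ax": 0, "ay": 0, "az": 0.95}
    - {"tx": 0.45, "ty": 1, "tz": 0, "ax": 0, "ay": 0, "az": 0.95}
  claw: -1

```text
clock: 1.15
tcp_pos: [0.3111, -0.2431, 0.2312]
orientation: [0.744, 0.668, 0.0, -0.0]
force: [-0.3, 0.6, 0.0]
grip_width: 0.0855
finger_force: 0.0
```

>>> drive_tool:
  series:
    - {"tx": 0.45, "ty": 1, "tz": 0, "ax": 0, "ay": 0, "az": 0.95}
    - {"tx": 0.45, "ty": 1, "tz": 0, "ax": 0, "ay": 0, "az": 0.95}
    - {"tx": 0.45, "ty": 1, "tz": 0, "ax": 0, "ay": 0, "az": 0.95}
    - {"tx": 0.45, "ty": 1, "tz": 0, "ax": 0, "ay": 0, "az": 0.95}
    - {"tx": 0.45, "ty": 1, "tz": 0, "ax": 0, "ay": 0, "az": 0.95}
    - {"tx": 0.45, "ty": 1, "tz": 0, "ax": 0, "ay": 0, "az": 0.95}
    - {"tx": 0.45, "ty": 1, "tz": 0, "ax": 0, "ay": 0, "az": 0.95}
    - {"tx": 0, "ty": 0, "tz": 0, "ax": 0, "ay": 0, "az": 0}

```text
clock: 2.15
tcp_pos: [0.4057, -0.0327, 0.2311]
orientation: [0.367, 0.93, 0.0, -0.0]
force: [-0.1, -0.1, -0.5]
grip_width: 0.0851
finger_force: 0.0
```

```bash
sed -i 's/s\["grip_width"\].round(4)/round(float(s["grip_width"]),4)/' h.py
python3 - <<'E'
from h import *
look("w2")
E
```

```text
2.2 [ 0.4054 -0.0336  0.2311] yaw (np.float64(46.81), 'zdir', array([-0.001, -0.   , -1.   ])) w 0.0854
```

View pics/w2.png

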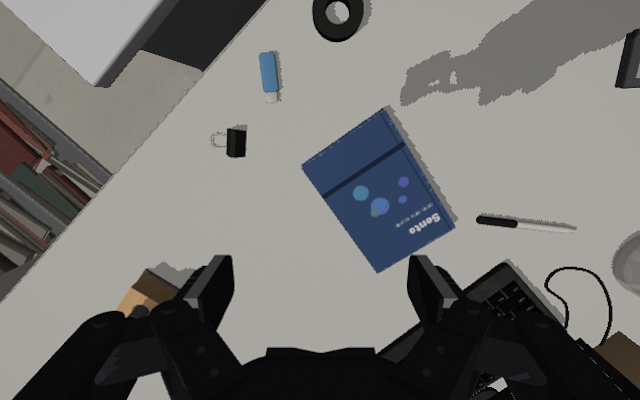

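The book's corners are at about (302,165), (387,107), (455,228) and (378,272), unobstructed. Next I'll go and view the tin and stamp.

>>> drive_tool:
  series:
    - {"tx": 0.25, "ty": 0.93, "tz": 0, "ax": 0, "ay": 0, "az": 0.9}
    - {"tx": 0.25, "ty": 0.93, "tz": 0, "ax": 0, "ay": 0, "az": 0.9}
    - {"tx": 0.25, "ty": 0.93, "tz": 0, "ax": 0, "ay": 0, "az": 0.9}
    - {"tx": 0.25, "ty": 0.93, "tz": 0, "ax": 0, "ay": 0, "az": 0.9}
    - {"tx": 0.25, "ty": 0.93, "tz": 0, "ax": 0, "ay": 0, "az": 0.9}
    - {"tx": 0.25, "ty": 0.93, "tz": 0, "ax": 0, "ay": 0, "az": 0.9}
    - {"tx": 0.25, "ty": 0.93, "tz": 0, "ax": 0, "ay": 0, "az": 0.9}

```text
clock: 3.08
tcp_pos: [0.4581, 0.161, 0.2312]
orientation: [-0.063, 0.998, -0.0, -0.0]
force: [-0.6, -0.3, -1.1]
grip_width: 0.0855
finger_force: 0.0
```

>>> drive_tool:
  series:
    - {"tx": 0.25, "ty": 0.93, "tz": 0, "ax": 0, "ay": 0, "az": 0.9}
    - {"tx": 0.25, "ty": 0.93, "tz": 0, "ax": 0, "ay": 0, "az": 0.9}
    - {"tx": 0.25, "ty": 0.93, "tz": 0, "ax": 0, "ay": 0, "az": 0.9}
    - {"tx": 0.25, "ty": 0.93, "tz": 0, "ax": 0, "ay": 0, "az": 0.9}
    - {"tx": 0.25, "ty": 0.93, "tz": 0, "ax": 0, "ay": 0, "az": 0.9}
    - {"tx": 0.25, "ty": 0.93, "tz": 0, "ax": 0, "ay": 0, "az": 0.9}
    - {"tx": 0, "ty": 0, "tz": 0, "ax": 0, "ay": 0, "az": 0}

```text
clock: 3.95
tcp_pos: [0.5034, 0.3287, 0.2307]
orientation: [-0.425, 0.905, -0.0, -0.0]
force: [-0.7, -1.0, -0.8]
grip_width: 0.0854
finger_force: 0.0
```

Run:
```python
from h import *
look("w3")
c=np.load("w2.npz");hsv=cv2.cvtColor(c["p"],cv2.COLOR_RGB2HSV)
m=((hsv[...,0]>95)&(hsv[...,0]<130)&(hsv[...,1]>90)).astype(np.uint8);m[:,:285]=0
m=cv2.morphologyEx(m,cv2.MORPH_CLOSE,np.ones((9,9)))
print("book",rect(c,m,.014))
```

```text
4.0 [0.5031 0.3278 0.2308] yaw (np.float64(140.2), 'zdir', array([-0.001, -0.001, -1.   ])) w 0.0858
book (array([479.8,   2.6]), 171.6, np.float32(179.9), np.float32(118.4))
```

View pics/w3.png

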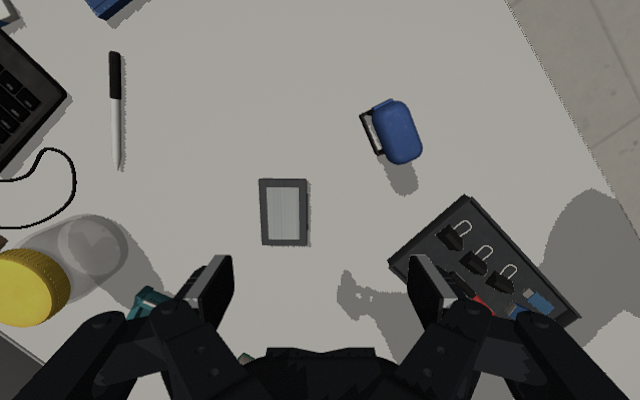

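The tin is at (284,212) and the stamp cap at (400,133), both clear of the fingers.

Run:
```python
from h import *
c=np.load("w3.npz");hsv=cv2.cvtColor(c["p"],cv2.COLOR_RGB2HSV);v=hsv[...,2]
m=(v<125).astype(np.uint8);o=np.zeros_like(m);o[165:258,245:325]=m[165:258,245:325]
print("pad",rect(c,cv2.morphologyEx(o,cv2.MORPH_CLOSE,np.ones((5,5))),.015), v[212,305:320], v[205:215,250:268].mean(0))
b=((hsv[...,0]>95)&(hsv[...,0]<130)&(hsv[...,1]>110));b[:,:340]=0;b[:80]=0;b[180:]=0
for z in (.09,.102): print("cap",z,rect(c,b,z))
o=np.zeros_like(m);q=((v<80)|b)[80:180,340:440];o[80:180,340:440]=q
print("depth cap",c["d"][130,402], "px box",cv2.boundingRect(b.astype(np.uint8)))
M=c["T"];print("cam",M[:3,3].round(3),"cap top z",)
dd=c["d"]; 
for u,w in ((402,130),(284,212),(264,212)):
    P=cast(c,[(u,w)],0)[0];o3=M[:3,3];dep=(P-o3)@M[:3,2];print((o3+(P-o3)*dd[w,u]/dep).round(4))
```

```text
pad (array([571.6, 339.1]), 49.7, np.float32(91.9), np.float32(64.2)) [ 60  41  52 100 113 122 153 167 164 165 164 164 164 164 165] [164.1 164.  163.9 163.7 164.  163.9 164.1 164.4 167.4 150.6  64.5  57.1
  59.   61.3  60.6  59.7  65.5 104.6]
cap 0.09 (array([415.4, 331.7]), 76.2, np.float32(59.5), np.float32(34.1))
cap 0.102 (array([417.2, 329.1]), 76.2, np.float32(57.0), np.float32(32.6))
depth cap 0.26343745 px box (367, 99, 55, 65)
cam [0.457 0.271 0.373] cap top z
[0.412  0.3306 0.1024]
[0.5711 0.3372 0.0156]
[0.5907 0.321  0.0153]
```

>>> drive_tool:
  series:
    - {"tx": 0.6, "ty": 0.1, "tz": 0, "ax": 0, "ay": 0, "az": -0.06}
    - {"tx": 0.6, "ty": 0.1, "tz": -0.8, "ax": 0, "ay": 0, "az": 0}
    - {"tx": 0.6, "ty": 0.1, "tz": -1, "ax": 0, "ay": 0, "az": 0}
    - {"tx": 0.5, "ty": 0.04, "tz": -1, "ax": 0, "ay": 0, "az": 0}
    - {"tx": 0, "ty": 0, "tz": -1, "ax": 0, "ay": 0, "az": 0}
    - {"tx": 0, "ty": 0, "tz": -1, "ax": 0, "ay": 0, "az": 0}
    - {"tx": 0, "ty": 0, "tz": -0.6, "ax": 0, "ay": 0, "az": 0}
    - {"tx": 0, "ty": 0, "tz": 0, "ax": 0, "ay": 0, "az": 0}
  claw: -0.65
  squeeze: 30

```text
clock: 5.0
tcp_pos: [0.5712, 0.3374, 0.0684]
orientation: [-0.421, 0.907, -0.0, -0.001]
force: [-0.6, 0.2, -0.3]
grip_width: 0.0705
finger_force: 0.0
```

Run:
```python
from h import *
c,p,d=look("w4")
o=c["T"][:3,3]
from rig import observe
t=observe()["tcp_pos"]
# world heights of all depth pixels; finger pixels = z well above desk
vv,uu=np.mgrid[0:400:2,0:640:2]; uv=np.c_[uu.ravel(),vv.ravel()]
P=cast(c,uv,0); dep=(P-o)@c["T"][:3,2]; D=d[uv[:,1],uv[:,0]]
W=o+(P-o)*(D/dep)[:,None]; ok=D>0
L=W-t; yx=np.radians(139.7); y=L[:,:2]@[np.cos(yx),np.sin(yx)]; x=L[:,:2]@[-np.sin(yx),np.cos(yx)]
for s in (-1,1):
    k=ok&(y*s>.02)&(y*s<.065)&(abs(x)<.03)&(L[:,2]>-.03)
    i=np.argsort(L[k,2])[:5]; print(s,np.c_[uv[k][i],(y[k][i]*1e3).round(1),(x[k][i]*1e3).round(1),(L[k][i,2]*1e3).round(1)])
```

```text
5.05 [0.572  0.3381 0.0697] yaw (np.float64(139.78), 'zdir', array([-0., -0., -1.])) w 0.0704
-1 [[250.  256.  -35.8   4.7   5.7]
 [250.  254.  -35.7   5.9   5.7]
 [250.  260.  -35.7   3.    6.6]
 [250.  258.  -35.6   4.2   6.8]
 [250.  262.  -35.6   2.4   7.6]]
1 [[ 3.90e+02  2.72e+02  3.49e+01 -3.80e+00  6.70e+00]
 [ 3.90e+02  2.78e+02  3.52e+01 -7.20e+00  6.70e+00]
 [ 3.90e+02  2.76e+02  3.50e+01 -5.90e+00  7.00e+00]
 [ 3.90e+02  2.70e+02  3.48e+01 -2.40e+00  7.10e+00]
 [ 3.90e+02  2.66e+02  3.46e+01 -1.00e-01  7.20e+00]]
```

View pics/w4.png

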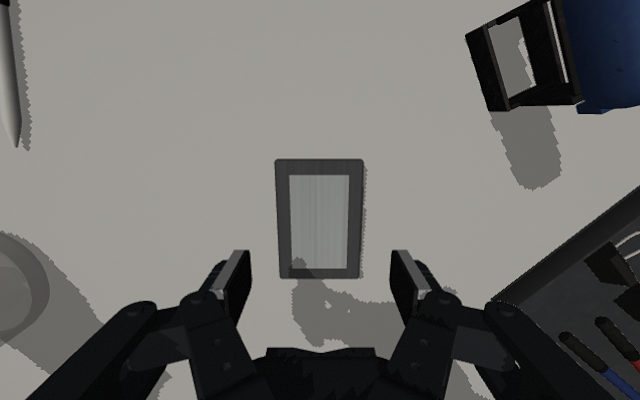

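The tin is centred between the fingertips, which sit about 6 mm above the TCP at this opening. I'll descend and grip.

>>> drive_tool:
  series:
    - {"tx": 0, "ty": 0, "tz": -0.8, "ax": 0, "ay": 0, "az": 0}
    - {"tx": 0, "ty": 0, "tz": -0.8, "ax": 0, "ay": 0, "az": 0}
    - {"tx": 0, "ty": 0, "tz": -0.4, "ax": 0, "ay": 0, "az": 0}
    - {"tx": 0, "ty": 0, "tz": -0.27, "ax": 0, "ay": 0, "az": 0}
    - {"tx": 0, "ty": 0, "tz": 0, "ax": 0, "ay": 0, "az": 0}

```text
clock: 5.68
tcp_pos: [0.572, 0.3387, 0.0015]
orientation: [-0.421, 0.907, 0.0, 0.0]
force: [0.1, 0.6, 0.1]
grip_width: 0.0705
finger_force: 0.0
```

>>> drive_tool:
  series:
    - {"tx": 0, "ty": 0, "tz": 0, "ax": 0, "ay": 0, "az": 0}
    - {"tx": 0, "ty": 0, "tz": 0, "ax": 0, "ay": 0, "az": 0}
    - {"tx": 0, "ty": 0, "tz": 0, "ax": 0, "ay": 0, "az": 0}
    - {"tx": 0, "ty": 0, "tz": 0, "ax": 0, "ay": 0, "az": 0}
  claw: 0.2

```text
clock: 6.18
tcp_pos: [0.5726, 0.339, 0.0023]
orientation: [-0.421, 0.907, -0.0, 0.001]
force: [-0.8, -0.4, 5.1]
grip_width: 0.0593
finger_force: 33.0
```

>>> drive_tool:
  series:
    - {"tx": 0, "ty": 0, "tz": 0.4, "ax": 0, "ay": 0, "az": 0}
    - {"tx": 0, "ty": 0, "tz": 0.8, "ax": 0, "ay": 0, "az": 0}
    - {"tx": 0, "ty": 0, "tz": 0.8, "ax": 0, "ay": 0, "az": 0}
    - {"tx": 0, "ty": 0, "tz": 0, "ax": 0, "ay": 0, "az": 0}

```text
clock: 6.68
tcp_pos: [0.5734, 0.3394, 0.0636]
orientation: [-0.421, 0.907, -0.0, 0.002]
force: [0.3, -0.5, -1.1]
grip_width: 0.0591
finger_force: 32.7
```

Run:
```python
from h import *
from rig import observe
c,p,d=look("w5")
s=observe();print(s["force"].round(1))
cv2.imwrite("pics/w5c.png",p[120:320,180:460,::-1])
```

```text
6.72 [0.5725 0.339  0.0621] yaw (np.float64(139.86), 'zdir', array([ 0.002,  0.001, -1.   ])) w 0.059
[ 0.7 -0.6 -1.4]
```

View pics/w5c.png

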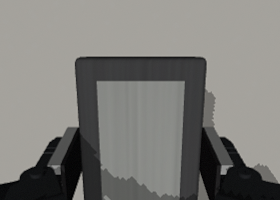

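Run:
```python
from h import *
c=np.load("w5.npz")
v=cv2.cvtColor(c["p"],cv2.COLOR_RGB2GRAY)
print(v[168:190:1,320])
P=cast(c,[(257,177),(386,177),(320,176.5),(292,200.5),(364.5,200.5)],.075)[:,:2]-[.5725,.339]
a=np.radians(139.86);print((P@np.array([[-np.sin(a),np.cos(a)],[np.cos(a),np.sin(a)]]).T*1e3).round(1))
```

```text
[162 162 162 162 162 162 163 168 115  23  38  49  56  58  59  59  60  59
  59  59  60  59]
[[ 44.5 -29.4]
 [ 44.5  28.3]
 [ 44.7  -1.2]
 [ 33.5 -14. ]
 [ 33.5  19.2]]
```

>>> drive_tool:
  series:
    - {"tx": -0.31, "ty": -0.91, "tz": 0, "ax": 0, "ay": 0, "az": -0.91}
    - {"tx": -0.31, "ty": -0.91, "tz": 0, "ax": 0, "ay": 0, "az": -0.91}
    - {"tx": -0.31, "ty": -0.91, "tz": 0, "ax": 0, "ay": 0, "az": -0.91}
    - {"tx": -0.31, "ty": -0.91, "tz": 0, "ax": 0, "ay": 0, "az": -0.91}
    - {"tx": -0.31, "ty": -0.91, "tz": 0, "ax": 0, "ay": 0, "az": -0.91}
    - {"tx": -0.31, "ty": -0.91, "tz": 0, "ax": 0, "ay": 0, "az": -0.91}
    - {"tx": -0.31, "ty": -0.91, "tz": 0, "ax": 0, "ay": 0, "az": -0.91}
    - {"tx": -0.31, "ty": -0.91, "tz": 0, "ax": 0, "ay": 0, "az": -0.91}

```text
clock: 7.72
tcp_pos: [0.4963, 0.1194, 0.0603]
orientation: [0.075, 0.997, -0.0, -0.001]
force: [0.6, -0.3, -1.5]
grip_width: 0.0594
finger_force: 32.7
```

>>> drive_tool:
  series:
    - {"tx": 0, "ty": 0, "tz": 0, "ax": 0, "ay": 0, "az": 0}
    - {"tx": 0, "ty": 0, "tz": 0, "ax": 0, "ay": 0, "az": 0}

```text
clock: 7.98
tcp_pos: [0.4974, 0.1205, 0.0608]
orientation: [0.073, 0.997, 0.0, -0.0]
force: [-0.6, 0.7, 0.1]
grip_width: 0.0588
finger_force: 32.7
```

Run:
```python
from h import *
look("w6")
c=np.load("w6.npz");hsv=cv2.cvtColor(c["p"],cv2.COLOR_RGB2HSV)
m=((hsv[...,0]>95)&(hsv[...,0]<130)&(hsv[...,1]>90)).astype(np.uint8)
print(cv2.boundingRect(m)); print("book",rect(c,cv2.morphologyEx(m,cv2.MORPH_CLOSE,np.ones((9,9))),.014))
```

```text
8.03 [0.4976 0.1208 0.0609] yaw (np.float64(81.7), 'zdir', array([-0.,  0., -1.])) w 0.0591
(18, 15, 619, 385)
book (array([482.6,   4.3]), 171.7, np.float32(181.8), np.float32(122.9))
```

View pics/w6.png

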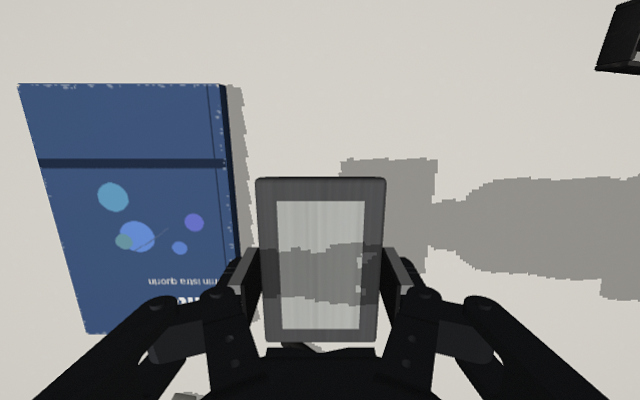

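Run:
```python
from h import *
c=np.load("w6.npz")
for nm,ctr,a in (("w2",(.4798,.0026),-8.4),):
    a=np.radians(a);R=np.array([[np.cos(a),-np.sin(a)],[np.sin(a),np.cos(a)]])
    P=(cast(c,[(18,84),(222,85),(88,333),(17,83),(53,209)],.014)[:,:2]-ctr)@R*1e3
    print(P.round(1), "expected (-90,-60),(-90,60),(90,-60)")
```

```text
[[-88.2 -58.2]
 [-87.9  61.9]
 [ 89.7 -57.9]
 [-88.8 -58.7]
 [-10.5 -58.3]] expected (-90,-60),(-90,60),(90,-60)
```

The tin hangs square beside the book. I'll lower it, release, rise and check the gap in one view.

>>> drive_tool:
  series:
    - {"tx": 0, "ty": 0.04, "tz": -0.7, "ax": 0, "ay": 0, "az": 0}
    - {"tx": 0, "ty": 0, "tz": -0.7, "ax": 0, "ay": 0, "az": 0}
    - {"tx": 0, "ty": 0, "tz": -0.35, "ax": 0, "ay": 0, "az": 0}
    - {"tx": 0, "ty": 0, "tz": -0.18, "ax": 0, "ay": 0, "az": 0}
    - {"tx": 0, "ty": 0, "tz": 0, "ax": 0, "ay": 0, "az": 0}

```text
clock: 8.65
tcp_pos: [0.4976, 0.1217, 0.0033]
orientation: [0.073, 0.997, 0.0, -0.0]
force: [0.3, 0.5, -1.0]
grip_width: 0.0589
finger_force: 32.7
```

>>> drive_tool:
  series:
    - {"tx": 0, "ty": 0, "tz": 0, "ax": 0, "ay": 0, "az": 0}
    - {"tx": 0, "ty": 0, "tz": 0, "ax": 0, "ay": 0, "az": 0}
    - {"tx": 0, "ty": 0, "tz": 0.2, "ax": 0, "ay": 0, "az": 0}
    - {"tx": 0, "ty": 0, "tz": 0.8, "ax": 0, "ay": 0, "az": 0}
    - {"tx": 0, "ty": 0, "tz": 1, "ax": 0, "ay": 0, "az": 0}
    - {"tx": 0, "ty": 0, "tz": 1, "ax": 0, "ay": 0, "az": 0}
    - {"tx": 0, "ty": 0, "tz": 1, "ax": 0, "ay": 0, "az": 0}
    - {"tx": 0, "ty": -0.7, "tz": 1, "ax": 0, "ay": 0, "az": 0}
  claw: -0.65

```text
clock: 9.65
tcp_pos: [0.4975, 0.101, 0.155]
orientation: [0.072, 0.997, 0.0, 0.0]
force: [0.7, 0.7, -0.9]
grip_width: 0.0705
finger_force: 0.0
```

>>> drive_tool:
  series:
    - {"tx": 0, "ty": -0.8, "tz": 0.7, "ax": 0, "ay": 0, "az": 0}
    - {"tx": 0, "ty": 0, "tz": 0, "ax": 0, "ay": 0, "az": 0}

```text
clock: 9.9
tcp_pos: [0.4987, 0.0755, 0.1763]
orientation: [0.074, 0.997, 0.0, 0.002]
force: [-0.4, 0.4, 1.1]
grip_width: 0.0707
finger_force: 0.0
```

Run:
```python
from h import *
look("w7")
```

```text
9.95 [0.498  0.0762 0.1751] yaw (np.float64(81.54), 'zdir', array([ 0.002,  0.   , -1.   ])) w 0.0705
```

View pics/w7.png

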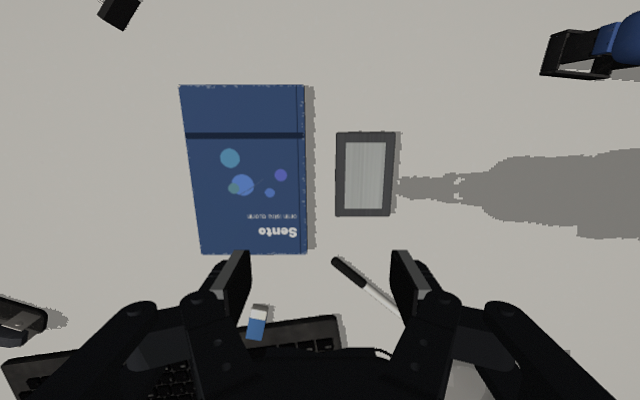

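```bash
cat >> h.py <<'E'
def inbook(P,ctr=(.4798,.0026),a=-8.4):
    a=np.radians(a);R=np.array([[np.cos(a),-np.sin(a)],[np.sin(a),np.cos(a)]])
    return ((np.asarray(P)[:,:2]-ctr)@R*1e3).round(1)
E
python3 - <<'E'
from h import *
c=np.load("w7.npz");hsv=cv2.cvtColor(c["p"],cv2.COLOR_RGB2HSV);v=hsv[...,2]
m=((hsv[...,0]>95)&(hsv[...,0]<130)&(hsv[...,1]>90)).astype(np.uint8);m[:,320:]=0;m[260:]=0;m[:70]=0
m=cv2.morphologyEx(m,cv2.MORPH_CLOSE,np.ones((9,9)));b=rect(c,m,.014);print("book",b,inbook([b[0]/1e3]))
m=(v<115).astype(np.uint8);o=np.zeros_like(m);o[120:225,325:405]=m[120:225,325:405]
t=rect(c,cv2.morphologyEx(o,cv2.MORPH_CLOSE,np.ones((5,5))),.015);print("tin",t)
print(inbook([t[0]/1e3],b[0]/1e3,b[1]-180))
print(c["p"][170,296:316],v[170,325:345],v[170,380:402])
E
```

```text
book (array([480.3,   2.9]), 171.6, np.float32(177.4), np.float32(119.2)) [[0.5 0.4]]
tin (array([497.1, 122.4]), 171.6, np.float32(89.6), np.float32(60.2))
[[ -0.8 120.7]]
[[ 52  70 103]
 [ 47  64  93]
 [ 36  50  73]
 [ 48  67  98]
 [ 51  70 103]
 [ 51  69 101]
 [ 51  69 102]
 [ 52  71 103]
 [ 46  65  96]
 [ 50  59  74]
 [ 97  96  94]
 [127 124 120]
 [124 122 118]
 [123 122 118]
 [124 122 118]
 [124 122 118]
 [123 122 117]
 [122 120 116]
 [140 138 134]
 [183 180 173]] [178 179 179 178 179 178 179 179 183 162  42  61  64  66  66  68  67  67
  65  68] [150 145 147 140  88  64  69  68  68  68  69  65  61  93 127 125 123 121
 139 183 180 178]
```

The tin sits at (-0.8, 120.7) mm in the book frame at the same angle, against a target of (0, 120). Next is the stamp.

>>> drive_tool:
  series:
    - {"tx": -0.23, "ty": 0.86, "tz": 0.1, "ax": 0, "ay": 0, "az": 0.96}
    - {"tx": -0.23, "ty": 0.86, "tz": 0.1, "ax": 0, "ay": 0, "az": 0.96}
    - {"tx": -0.23, "ty": 0.86, "tz": 0.1, "ax": 0, "ay": 0, "az": 0.96}
    - {"tx": -0.23, "ty": 0.86, "tz": 0.1, "ax": 0, "ay": 0, "az": 0.96}
    - {"tx": -0.23, "ty": 0.86, "tz": 0.1, "ax": 0, "ay": 0, "az": 0.96}
    - {"tx": -0.23, "ty": 0.86, "tz": 0.1, "ax": 0, "ay": 0, "az": 0.96}
    - {"tx": -0.23, "ty": 0.86, "tz": 0.1, "ax": 0, "ay": 0, "az": 0.96}
  claw: -0.65

```text
clock: 10.82
tcp_pos: [0.448, 0.2585, 0.1944]
orientation: [-0.388, 0.922, 0.0, -0.001]
force: [0.5, -0.3, -0.2]
grip_width: 0.07
finger_force: 0.0
```

>>> drive_tool:
  series:
    - {"tx": -0.23, "ty": 0.86, "tz": 0.1, "ax": 0, "ay": 0, "az": 0.96}
    - {"tx": -0.23, "ty": 0.86, "tz": 0.1, "ax": 0, "ay": 0, "az": 0.96}
    - {"tx": -0.23, "ty": 0.86, "tz": 0.1, "ax": 0, "ay": 0, "az": 0.96}
    - {"tx": -0.23, "ty": 0.86, "tz": 0.1, "ax": 0, "ay": 0, "az": 0.96}
    - {"tx": 0, "ty": 0, "tz": 0, "ax": 0, "ay": 0, "az": 0}

```text
clock: 11.45
tcp_pos: [0.4202, 0.362, 0.2064]
orientation: [-0.618, 0.786, 0.0, -0.001]
force: [0.6, -0.2, 0.1]
grip_width: 0.0707
finger_force: 0.0
```

Run:
```python
from h import *
c,p,d=look("w8")
hsv=cv2.cvtColor(p,cv2.COLOR_RGB2HSV)
b=((hsv[...,0]>95)&(hsv[...,0]<130)&(hsv[...,1]>110)).astype(np.uint8)
for z in (.085,.09,.102): print("cap",z,rect(c,b,z))
k=max(cv2.findContours(b,0,1)[0],key=cv2.contourArea);print(cv2.boundingRect(k))
from rig import observe
P=cast(c,k[:,0],0);o=c["T"][:3,3]
mm=np.zeros_like(b);cv2.drawContours(mm,[k],-1,1,-1);ys,xs=np.nonzero(mm&(d>0))
P=cast(c,np.c_[xs,ys],0);dep=(P-o)@c["T"][:3,2];W=o+(P-o)*(d[ys,xs]/dep)[:,None]
print("z pct",np.percentile(W[:,2],[1,10,50,99]).round(4)); t=W[W[:,2]>.095,:2]
r=cv2.minAreaRect((t*1000).astype(np.float32));print("top part",r)
```

```text
11.5 [0.4205 0.3609 0.2063] yaw (np.float64(166.13), 'zdir', array([-0.001, -0.001, -1.   ])) w 0.0702
cap 0.085 (array([413.9, 333.1]), 75.3, np.float32(60.1), np.float32(31.6))
cap 0.09 (array([413.7, 332.2]), 75.3, np.float32(59.0), np.float32(31.0))
cap 0.102 (array([413.2, 330.2]), 75.3, np.float32(56.2), np.float32(29.5))
(303, 128, 36, 68)
z pct [0.0748 0.0945 0.1008 0.1029]
top part ((413.9541320800781, 333.1739501953125), (53.272010803222656, 29.5775146484375), 76.9547348022461)
```

View pics/w8.png

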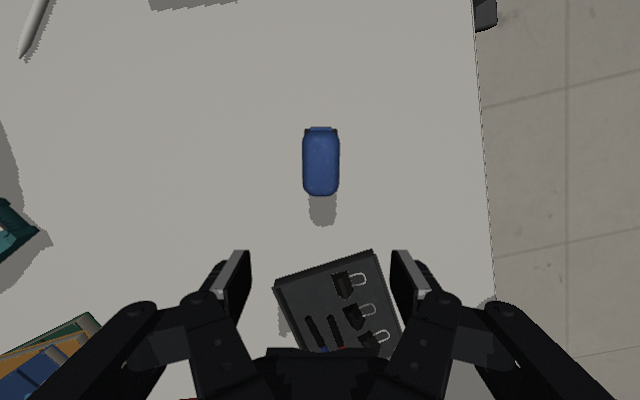

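The cap is at (320,162), and at this yaw it lines up with the fingers. I'll grip it.

>>> drive_tool:
  series:
    - {"tx": -0.22, "ty": -0.93, "tz": 0, "ax": 0, "ay": 0, "az": 0}
    - {"tx": 0, "ty": 0, "tz": -0.8, "ax": 0, "ay": 0, "az": 0}
    - {"tx": 0, "ty": 0, "tz": -1, "ax": 0, "ay": 0, "az": 0}
    - {"tx": 0, "ty": 0, "tz": -1, "ax": 0, "ay": 0, "az": 0}
    - {"tx": 0, "ty": 0, "tz": -1, "ax": 0, "ay": 0, "az": 0}
    - {"tx": 0, "ty": 0, "tz": -0.5, "ax": 0, "ay": 0, "az": 0}
    - {"tx": 0, "ty": 0, "tz": 0, "ax": 0, "ay": 0, "az": 0}
  claw: -0.3

```text
clock: 12.38
tcp_pos: [0.4143, 0.3317, 0.0776]
orientation: [-0.616, 0.788, 0.0, -0.001]
force: [-0.9, -0.4, -0.4]
grip_width: 0.0556
finger_force: 0.0
```

>>> drive_tool:
  series:
    - {"tx": 0, "ty": 0, "tz": 0, "ax": 0, "ay": 0, "az": 0}
    - {"tx": 0, "ty": 0, "tz": 0, "ax": 0, "ay": 0, "az": 0}
    - {"tx": 0, "ty": 0, "tz": 0, "ax": 0, "ay": 0, "az": 0}
    - {"tx": 0, "ty": 0, "tz": 0, "ax": 0, "ay": 0, "az": 0}
  claw: 0.6
  squeeze: 40

```text
clock: 12.88
tcp_pos: [0.4158, 0.3328, 0.0795]
orientation: [-0.616, 0.787, -0.0, 0.001]
force: [-1.8, -1.5, 7.1]
grip_width: 0.0318
finger_force: 39.6
```

>>> drive_tool:
  series:
    - {"tx": 0, "ty": 0, "tz": 0.4, "ax": 0, "ay": 0, "az": 0}
    - {"tx": 0, "ty": 0, "tz": 0.8, "ax": 0, "ay": 0, "az": 0}
    - {"tx": 0, "ty": 0, "tz": 0.8, "ax": 0, "ay": 0, "az": 0}
    - {"tx": 0, "ty": 0, "tz": 0, "ax": 0, "ay": 0, "az": 0}
    - {"tx": 0, "ty": 0, "tz": 0, "ax": 0, "ay": 0, "az": 0}

```text
clock: 13.5
tcp_pos: [0.4147, 0.3323, 0.138]
orientation: [-0.616, 0.787, 0.0, -0.0]
force: [0.2, 0.4, -1.4]
grip_width: 0.0314
finger_force: 39.7
```

Run:
```python
from h import *
c,p,d=look("w9")
cv2.imwrite("pics/w9c.png",cv2.resize(p[130:400,180:460,::-1],None,fx=2,fy=2))
```

```text
13.55 [0.4145 0.3321 0.1376] yaw (np.float64(166.09), 'zdir', array([-0.001, -0.001, -1.   ])) w 0.0314
```

View pics/w9c.png

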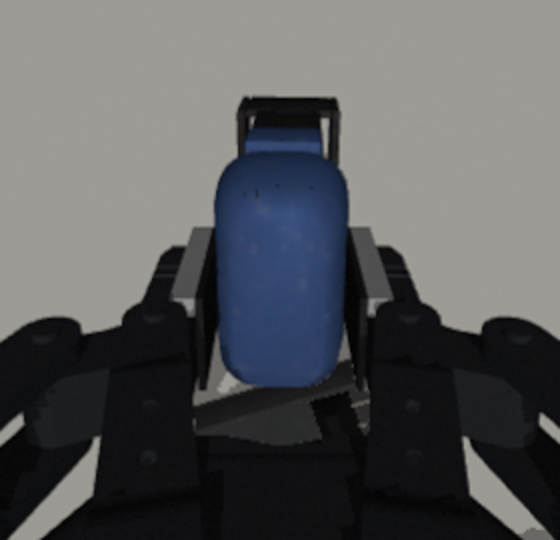

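Run:
```python
from h import *
c=np.load("w9.npz");d=c["d"];p=c["p"];o=c["T"][:3,3]
t=np.array([.4145,.3321,.1376]);a=np.radians(166.09)
def loc(uv):
    uv=np.asarray(uv);P=cast(c,uv,0);dep=(P-o)@c["T"][:3,2];L=o+(P-o)*(d[uv[:,1],uv[:,0]]/dep)[:,None]-t
    return np.c_[L[:,:2]@np.array([[-np.sin(a),np.cos(a)],[np.cos(a),np.sin(a)]]).T,L[:,2]]*1e3
hsv=cv2.cvtColor(p,cv2.COLOR_RGB2HSV);b=((hsv[...,0]>95)&(hsv[...,0]<130)&(hsv[...,1]>90));b[:200]=0
ys,xs=np.nonzero(b&(d>0));L=loc(np.c_[xs,ys]);L=L[L[:,2]>5]
print("cap x,y,z pct",np.percentile(L,[0.5,99.5],axis=0).round(1))
for z in (18,20,22,23): 
    k=abs(L[:,2]-z)<1; print(z,k.sum(),L[k].min(0).round(1),L[k].max(0).round(1))
print("frame",loc([(u,w) for u in (302,320,345) for w in (179,181,183)]).round(1))
```

```text
cap x,y,z pct [[-23.4 -24.2   5.7]
 [ 27.8  44.5  85.4]]
18 621 [-26.7 -17.1  17. ] [26.6 13.1 19. ]
20 853 [-25.8 -15.7  19. ] [25.6 14.5 21. ]
22 3160 [-24.4 -14.   21. ] [24.8 11.  23. ]
23 3535 [-23.7 -13.5  22. ] [23.8  9.8 24. ]
frame [[ 25.3 -14.9 -73.3]
 [ 25.4 -14.5 -66.7]
 [ 25.  -14.3 -62. ]
 [ 25.3  -1.6 -73.3]
 [ 25.4  -1.6 -66.5]
 [ 25.4  -1.6 -60.6]
 [ 25.1  17.  -74.3]
 [ 24.6  16.7 -69.9]
 [ 25.   16.  -62. ]]
```

>>> drive_tool:
  series:
    - {"tx": 0.25, "ty": -0.64, "tz": 0, "ax": 0, "ay": 0, "az": -0.96}
    - {"tx": 0.25, "ty": -0.64, "tz": 0, "ax": 0, "ay": 0, "az": -0.96}
    - {"tx": 0.25, "ty": -0.64, "tz": 0, "ax": 0, "ay": 0, "az": -0.96}
    - {"tx": 0.25, "ty": -0.64, "tz": 0, "ax": 0, "ay": 0, "az": -0.96}
    - {"tx": 0.25, "ty": -0.64, "tz": 0, "ax": 0, "ay": 0, "az": -0.96}
    - {"tx": 0.25, "ty": -0.64, "tz": 0, "ax": 0, "ay": 0, "az": -0.96}

```text
clock: 14.3
tcp_pos: [0.4595, 0.2163, 0.1373]
orientation: [-0.257, 0.966, -0.0, -0.001]
force: [-0.1, 0.2, -0.8]
grip_width: 0.0315
finger_force: 39.7
```

>>> drive_tool:
  series:
    - {"tx": 0.25, "ty": -0.64, "tz": 0, "ax": 0, "ay": 0, "az": -0.96}
    - {"tx": 0.25, "ty": -0.64, "tz": 0, "ax": 0, "ay": 0, "az": -0.96}
    - {"tx": 0.25, "ty": -0.64, "tz": 0, "ax": 0, "ay": 0, "az": -0.96}
    - {"tx": 0.25, "ty": -0.64, "tz": 0, "ax": 0, "ay": 0, "az": -0.96}
    - {"tx": 0.25, "ty": -0.64, "tz": 0, "ax": 0, "ay": 0, "az": -0.96}
    - {"tx": 0, "ty": 0, "tz": 0, "ax": 0, "ay": 0, "az": 0}
    - {"tx": 0, "ty": 0, "tz": 0, "ax": 0, "ay": 0, "az": 0}

```text
clock: 15.18
tcp_pos: [0.4968, 0.1215, 0.1377]
orientation: [0.072, 0.997, 0.0, -0.001]
force: [-0.3, 0.0, -0.9]
grip_width: 0.0314
finger_force: 39.7
```

Run:
```python
from h import *
c,p,d=look("w10")
```

```text
15.22 [0.4969 0.1217 0.1379] yaw (np.float64(81.75), 'zdir', array([-0.001,  0.   , -1.   ])) w 0.0319
```

>>> drive_tool:
  series:
    - {"tx": 0.02, "ty": 0, "tz": -0.6, "ax": 0, "ay": 0, "az": 0}
    - {"tx": 0, "ty": 0, "tz": -0.5, "ax": 0, "ay": 0, "az": 0}
    - {"tx": 0, "ty": 0, "tz": -0.25, "ax": 0, "ay": 0, "az": 0}
    - {"tx": 0, "ty": 0, "tz": -0.1, "ax": 0, "ay": 0, "az": 0}
    - {"tx": 0, "ty": 0, "tz": -0.04, "ax": 0, "ay": 0, "az": 0}
    - {"tx": 0, "ty": 0, "tz": 0, "ax": 0, "ay": 0, "az": 0}

```text
clock: 15.98
tcp_pos: [0.4983, 0.1214, 0.0946]
orientation: [0.073, 0.997, 0.0, 0.0]
force: [-3.5, 0.2, 8.9]
grip_width: 0.0315
finger_force: 40.5
```

>>> drive_tool:
  series:
    - {"tx": 0, "ty": 0, "tz": 0, "ax": 0, "ay": 0, "az": 0}
    - {"tx": 0, "ty": 0, "tz": 0, "ax": 0, "ay": 0, "az": 0}
    - {"tx": 0, "ty": 0, "tz": 0, "ax": 0, "ay": 0, "az": 0}
    - {"tx": 0, "ty": 0, "tz": 0.5, "ax": 0, "ay": 0, "az": 0}
    - {"tx": 0, "ty": 0, "tz": 0.9, "ax": 0, "ay": 0, "az": 0}
    - {"tx": 0, "ty": 0, "tz": 0.9, "ax": 0, "ay": 0, "az": 0}
    - {"tx": 0, "ty": 0, "tz": 0.9, "ax": 0, "ay": 0, "az": 0}
    - {"tx": 0, "ty": 0, "tz": 0.9, "ax": 0, "ay": 0, "az": 0}
  claw: -0.3

```text
clock: 16.98
tcp_pos: [0.4982, 0.1212, 0.2186]
orientation: [0.073, 0.997, 0.0, 0.001]
force: [-0.0, 0.4, 0.5]
grip_width: 0.0553
finger_force: 0.0
```

>>> drive_tool:
  series:
    - {"tx": 0.9, "ty": -0.5, "tz": 0.2, "ax": 0, "ay": 0, "az": 0}
    - {"tx": 0, "ty": -0.5, "tz": 0, "ax": 0, "ay": 0, "az": 0}
    - {"tx": 0, "ty": 0, "tz": 0, "ax": 0, "ay": 0, "az": 0}

```text
clock: 17.35
tcp_pos: [0.5245, 0.0904, 0.2228]
orientation: [0.074, 0.997, -0.0, -0.0]
force: [-0.3, -0.5, -0.1]
grip_width: 0.0558
finger_force: 0.0
```

Run:
```python
from h import *
c,p,d=look("w11")
hsv=cv2.cvtColor(p,cv2.COLOR_RGB2HSV);v=hsv[...,2]
m=((hsv[...,0]>95)&(hsv[...,0]<130)&(hsv[...,1]>90)).astype(np.uint8)
cs=[k for k in cv2.findContours(m,0,1)[0] if cv2.contourArea(k)>300]
print([cv2.boundingRect(k) for k in cs])
```

```text
17.4 [0.5244 0.091  0.2226] yaw (np.float64(81.56), 'zdir', array([-0.001,  0.   , -1.   ])) w 0.0557
[(334, 127, 39, 68), (179, 66, 115, 155)]
```

View pics/w11.png

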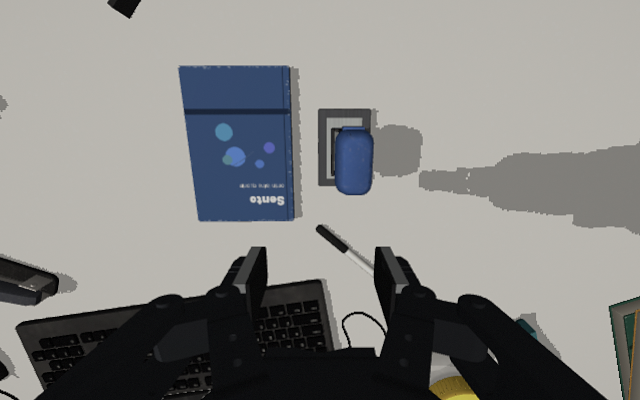

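The stamp stands upright on the tin, with the cap at (353,160). Next I'll view the stapler.

>>> drive_tool:
  series:
    - {"tx": 0.17, "ty": -0.94, "tz": 0, "ax": 0, "ay": 0, "az": 0.58}
    - {"tx": 0.17, "ty": -0.94, "tz": 0, "ax": 0, "ay": 0, "az": 0.58}
    - {"tx": 0.17, "ty": -0.94, "tz": 0, "ax": 0, "ay": 0, "az": 0.58}
    - {"tx": 0.17, "ty": -0.94, "tz": 0, "ax": 0, "ay": 0, "az": 0.58}
    - {"tx": 0.17, "ty": -0.94, "tz": 0, "ax": 0, "ay": 0, "az": 0.58}
    - {"tx": 0.17, "ty": -0.94, "tz": 0, "ax": 0, "ay": 0, "az": 0.58}
    - {"tx": 0.17, "ty": -0.94, "tz": 0, "ax": 0, "ay": 0, "az": 0.58}
    - {"tx": 0.17, "ty": -0.94, "tz": 0, "ax": 0, "ay": 0, "az": 0.58}

```text
clock: 18.4
tcp_pos: [0.5654, -0.1344, 0.2225]
orientation: [-0.25, 0.968, 0.0, -0.0]
force: [-0.3, -0.5, 0.9]
grip_width: 0.0555
finger_force: 0.0
```

>>> drive_tool:
  series:
    - {"tx": 0.17, "ty": -0.94, "tz": 0, "ax": 0, "ay": 0, "az": 0.58}
    - {"tx": 0.17, "ty": -0.94, "tz": 0, "ax": 0, "ay": 0, "az": 0.58}
    - {"tx": 0.17, "ty": -0.94, "tz": 0, "ax": 0, "ay": 0, "az": 0.58}
    - {"tx": 0.17, "ty": -0.94, "tz": 0, "ax": 0, "ay": 0, "az": 0.58}
    - {"tx": 0.17, "ty": -0.94, "tz": 0, "ax": 0, "ay": 0, "az": 0.58}
    - {"tx": 0.17, "ty": -0.94, "tz": 0, "ax": 0, "ay": 0, "az": 0.58}
    - {"tx": 0.17, "ty": -0.94, "tz": 0, "ax": 0, "ay": 0, "az": 0.58}
    - {"tx": 0, "ty": 0, "tz": 0, "ax": 0, "ay": 0, "az": 0}

```text
clock: 19.4
tcp_pos: [0.6013, -0.3326, 0.2218]
orientation: [-0.509, 0.861, 0.001, -0.0]
force: [-0.4, 0.2, -0.2]
grip_width: 0.0555
finger_force: 0.0
```

```bash
cat >> h.py <<'E'
def cloud(c):
    "world points of every depth pixel, and the pixels"
    d=c["d"];ys,xs=np.nonzero(d>0);uv=np.c_[xs,ys];o=c["T"][:3,3]
    P=cast(c,uv,0);dep=(P-o)@c["T"][:3,2]; return o+(P-o)*(d[ys,xs]/dep)[:,None],uv
def mar(P):
    (x,y),_,_=r=cv2.minAreaRect((P[:,:2]*1000).astype(np.float32));b=cv2.boxPoints(r);e=sorted([b[1]-b[0],b[2]-b[1]],key=np.linalg.norm)
    return round(x,1),round(y,1),round(float(np.degrees(np.arctan2(e[1][1],e[1][0])))%180,1),np.linalg.norm(e[1]).round(1),np.linalg.norm(e[0]).round(1)
E
python3 - <<'E'
from h import *
look("w12")
c=np.load("w11.npz");W,uv=cloud(c)
k=(uv[:,0]>330)&(uv[:,0]<376)&(uv[:,1]>122)&(uv[:,1]<198)&(W[:,2]>.09);print("cap top",W[k,2].max().round(3))
print(mar(W[k&(W[:,2]>.112)]),mar(W[k&(W[:,2]>.1)]))
k=(uv[:,0]>312)&(uv[:,0]<374)&(uv[:,1]>104)&(uv[:,1]<190)&(W[:,2]>.009)&(W[:,2]<.02);print("tin",mar(W[k]))
c=np.load("w12.npz");W,uv=cloud(c)
n=(abs(W[:,0]-.589)<.09)&(abs(W[:,1]+.351)<.09)&(W[:,2]<.08)
hsv=cv2.cvtColor(c["p"],cv2.COLOR_RGB2HSV)[uv[:,1],uv[:,0]]
for lo,hi in ((.004,.012),(.03,.06),(.045,.06)):
    k=n&(W[:,2]>lo)&(W[:,2]<hi); print(lo,k.sum(),mar(W[k]),W[k,2].max().round(3))
E
```

```text
19.45 [ 0.6013 -0.3314  0.222 ] yaw (np.float64(151.13), 'zdir', array([-0.001,  0.001, -1.   ])) w 0.0555
cap top 0.119
(499.9, 125.2, 171.1, np.float32(52.6), np.float32(28.9)) (499.1, 125.2, 170.8, np.float32(54.9), np.float32(32.7))
tin (497.7, 123.1, 171.4, np.float32(89.4), np.float32(60.6))
0.004 1239 (620.8, -345.0, 26.3, np.float32(176.7), np.float32(100.4)) 0.012
0.03 2534 (595.9, -355.3, 60.4, np.float32(135.9), np.float32(26.0)) 0.053
0.045 1616 (585.3, -370.6, 60.4, np.float32(98.7), np.float32(22.7)) 0.053
```

>>> drive_tool:
  series:
    - {"tx": -0.18, "ty": -0.79, "tz": 0, "ax": 0, "ay": 0, "az": -0.09}
    - {"tx": 0, "ty": 0, "tz": -1, "ax": 0, "ay": 0, "az": 0}
    - {"tx": 0, "ty": 0, "tz": -1, "ax": 0, "ay": 0, "az": 0}
    - {"tx": 0, "ty": 0, "tz": -1, "ax": 0, "ay": 0, "az": 0}
    - {"tx": 0, "ty": 0, "tz": -1, "ax": 0, "ay": 0, "az": 0}
    - {"tx": 0, "ty": 0, "tz": 0, "ax": 0, "ay": 0, "az": 0}
    - {"tx": 0, "ty": 0, "tz": 0, "ax": 0, "ay": 0, "az": 0}

```text
clock: 20.32
tcp_pos: [0.5966, -0.3558, 0.104]
orientation: [-0.504, 0.864, -0.001, 0.0]
force: [0.4, -0.9, 0.4]
grip_width: 0.055
finger_force: 0.0
```

Run:
```python
from h import *
c,p,d=look("w13")
W,uv=cloud(dict(np.load("w13.npz")))
a=np.radians(60.4);L=(W[:,:2]-[.5959,-.3553])*1e3;al=L@[np.cos(a),np.sin(a)];ac=L@[-np.sin(a),np.cos(a)]
n=(abs(al)<90)&(abs(ac)<26)&(W[:,2]<.07)
for lo,hi in ((.004,.012),(.027,.06),(.045,.06)):
    k=n&(W[:,2]>lo)&(W[:,2]<hi); print(lo,k.sum(),mar(W[k]),W[k,2].max().round(3))
```

```text
20.38 [ 0.5969 -0.356   0.1044] yaw (np.float64(150.48), 'zdir', array([ 0.002, -0.001, -1.   ])) w 0.0555
0.004 1481 (594.9, -354.9, 59.4, np.float32(128.1), np.float32(35.4)) 0.012
0.027 5350 (596.0, -355.1, 60.3, np.float32(137.3), np.float32(29.1)) 0.053
0.045 3588 (585.5, -370.6, 60.3, np.float32(99.1), np.float32(23.4)) 0.053
```

>>> drive_tool:
  series:
    - {"tx": -0.03, "ty": 0.03, "tz": -0.9, "ax": 0, "ay": 0, "az": 0}
    - {"tx": 0, "ty": 0, "tz": -0.9, "ax": 0, "ay": 0, "az": 0}
    - {"tx": 0, "ty": 0, "tz": -0.6, "ax": 0, "ay": 0, "az": 0}
    - {"tx": 0, "ty": 0, "tz": -0.35, "ax": 0, "ay": 0, "az": 0}
    - {"tx": 0, "ty": 0, "tz": 0, "ax": 0, "ay": 0, "az": 0}

```text
clock: 21.0
tcp_pos: [0.5953, -0.3546, 0.02]
orientation: [-0.504, 0.864, 0.0, -0.0]
force: [0.5, -0.2, 0.5]
grip_width: 0.0556
finger_force: 0.0
```

>>> drive_tool:
  series:
    - {"tx": 0, "ty": 0, "tz": 0, "ax": 0, "ay": 0, "az": 0}
    - {"tx": 0, "ty": 0, "tz": 0, "ax": 0, "ay": 0, "az": 0}
    - {"tx": 0, "ty": 0, "tz": 0, "ax": 0, "ay": 0, "az": 0}
    - {"tx": 0, "ty": 0, "tz": 0, "ax": 0, "ay": 0, "az": 0}
    - {"tx": 0, "ty": 0, "tz": 0, "ax": 0, "ay": 0, "az": 0}
  claw: 0.8
  squeeze: 50

```text
clock: 21.62
tcp_pos: [0.5957, -0.3549, 0.0212]
orientation: [-0.504, 0.864, -0.001, 0.0]
force: [-2.5, 1.4, 6.1]
grip_width: 0.0213
finger_force: 49.2
```

>>> drive_tool:
  series:
    - {"tx": 0, "ty": 0, "tz": 0.4, "ax": 0, "ay": 0, "az": 0}
    - {"tx": 0, "ty": 0, "tz": 0.8, "ax": 0, "ay": 0, "az": 0}
    - {"tx": 0, "ty": 0, "tz": 0.8, "ax": 0, "ay": 0, "az": 0}
    - {"tx": 0, "ty": 0, "tz": 0, "ax": 0, "ay": 0, "az": 0}
    - {"tx": 0, "ty": 0, "tz": 0, "ax": 0, "ay": 0, "az": 0}

```text
clock: 22.25
tcp_pos: [0.5949, -0.3543, 0.0793]
orientation: [-0.504, 0.864, 0.0, -0.0]
force: [1.0, 0.4, -4.1]
grip_width: 0.0215
finger_force: 49.4
```

Run:
```python
from h import *
from rig import observe
c,p,d=look("w14"); s=observe(); t=s["tcp_pos"]
W,uv=cloud(dict(np.load("w14.npz")))
a=np.radians(yaw(s)[0]-90);L=(W[:,:2]-t[:2])*1e3;al=L@[np.cos(a),np.sin(a)];ac=L@[-np.sin(a),np.cos(a)];z=(W[:,2]-t[2])*1e3
# along = minus tool-x; ac = tool-y
n=(abs(ac)<11)&(z<40)&(z>-30)&(abs(al)<85)
print("along",np.percentile(al[n],[0,1,99,100]).round(1),"z",np.percentile(z[n],[1,99]).round(1))
for q in (-60,-40,40,60):
    k=n&(abs(al-q)<4); print(q,k.sum(), z[k].max().round(1) if k.any() else None, ac[k].mean().round(1) if k.any() else None)
```

```text
22.3 [ 0.5946 -0.3541  0.0789] yaw (np.float64(150.5), 'zdir', array([-0.002,  0.001, -1.   ])) w 0.0217
along [-68.8 -68.2  40.9  58.2] z [17.7 36.9]
-60 1214 31.7 0.0
-40 992 32.4 -0.3
40 332 23.9 0.3
60 6 2.3 10.2
```

>>> drive_tool:
  series:
    - {"tx": -0.49, "ty": 0.85, "tz": 0, "ax": 0, "ay": 0, "az": -0.95}
    - {"tx": -0.49, "ty": 0.85, "tz": 0, "ax": 0, "ay": 0, "az": -0.95}
    - {"tx": -0.49, "ty": 0.85, "tz": 0, "ax": 0, "ay": 0, "az": -0.95}
    - {"tx": -0.49, "ty": 0.85, "tz": 0, "ax": 0, "ay": 0, "az": -0.95}
    - {"tx": -0.49, "ty": 0.85, "tz": 0, "ax": 0, "ay": 0, "az": -0.96}
    - {"tx": -0.49, "ty": 0.85, "tz": 0, "ax": 0, "ay": 0, "az": -0.96}
    - {"tx": -0.5, "ty": 0.86, "tz": 0, "ax": 0, "ay": 0, "az": -0.96}
    - {"tx": -0.5, "ty": 0.86, "tz": 0, "ax": 0, "ay": 0, "az": -0.96}

```text
clock: 23.3
tcp_pos: [0.4759, -0.1489, 0.0793]
orientation: [0.008, 1.0, 0.0, -0.001]
force: [1.0, 0.9, -2.9]
grip_width: 0.0219
finger_force: 49.7
```

>>> drive_tool:
  series:
    - {"tx": -0.5, "ty": 0.86, "tz": 0, "ax": 0, "ay": 0, "az": -0.96}
    - {"tx": 0, "ty": 0, "tz": 0, "ax": 0, "ay": 0, "az": 0}
    - {"tx": 0, "ty": 0, "tz": 0, "ax": 0, "ay": 0, "az": 0}
    - {"tx": 0, "ty": 0, "tz": 0, "ax": 0, "ay": 0, "az": 0}

```text
clock: 23.8
tcp_pos: [0.4625, -0.1248, 0.0799]
orientation: [0.072, 0.997, -0.0, 0.0]
force: [0.2, -0.3, -2.5]
grip_width: 0.0215
finger_force: 49.8
```

Run:
```python
from h import *
from rig import observe
c,p,d=look("w15"); t=observe()["tcp_pos"]
hsv=cv2.cvtColor(p,cv2.COLOR_RGB2HSV)
m=((hsv[...,0]>95)&(hsv[...,0]<130)&(hsv[...,1]>90)).astype(np.uint8)
cs=[k for k in cv2.findContours(m,0,1)[0] if cv2.contourArea(k)>2000]
print([cv2.boundingRect(k) for k in cs])
print("book left-near edge px",[np.nonzero(m[r])[0][[0,-1]] for r in (100,150,200)])
print("stapler in book",inbook([t],(.4802,.0029)), "edges",inbook(cast(c,[(np.nonzero(m[r])[0][0],r) for r in (100,130,150)],.014),(.4802,.0029)))
```

```text
23.85 [ 0.4625 -0.1248  0.08  ] yaw (np.float64(81.69), 'zdir', array([ 0., -0., -1.])) w 0.0215
[(398, 84, 209, 233)]
book left-near edge px [array([417, 603]), array([413, 590]), array([408, 576])]
stapler in book [[   1.1 -128.9]] edges [[-79.1 -64.3]
 [-59.8 -64.5]
 [-46.3 -63.9]]
```

>>> drive_tool:
  series:
    - {"tx": -0.03, "ty": 0.03, "tz": -0.7, "ax": 0, "ay": 0, "az": 0}
    - {"tx": 0, "ty": 0, "tz": -0.7, "ax": 0, "ay": 0, "az": 0}
    - {"tx": 0, "ty": 0, "tz": -0.35, "ax": 0, "ay": 0, "az": 0}
    - {"tx": 0, "ty": 0, "tz": -0.18, "ax": 0, "ay": 0, "az": 0}
    - {"tx": 0, "ty": 0, "tz": 0, "ax": 0, "ay": 0, "az": 0}
    - {"tx": 0, "ty": 0, "tz": 0, "ax": 0, "ay": 0, "az": 0}

```text
clock: 24.6
tcp_pos: [0.4617, -0.1235, 0.0227]
orientation: [0.072, 0.997, -0.0, 0.0]
force: [0.4, 1.2, -2.9]
grip_width: 0.0215
finger_force: 49.7
```

>>> drive_tool:
  series:
    - {"tx": 0, "ty": 0, "tz": -0.05, "ax": 0, "ay": 0, "az": 0}
    - {"tx": 0, "ty": 0, "tz": 0, "ax": 0, "ay": 0, "az": 0}

```text
clock: 24.85
tcp_pos: [0.4617, -0.1235, 0.0212]
orientation: [0.072, 0.997, -0.0, 0.001]
force: [0.3, 0.8, 1.6]
grip_width: 0.0212
finger_force: 50.3
```

>>> drive_tool:
  series:
    - {"tx": 0, "ty": 0, "tz": 0, "ax": 0, "ay": 0, "az": 0}
    - {"tx": 0, "ty": 0, "tz": 0, "ax": 0, "ay": 0, "az": 0}
    - {"tx": 0, "ty": 0, "tz": 0, "ax": 0, "ay": 0, "az": 0}
    - {"tx": 0, "ty": 0, "tz": 0.5, "ax": 0, "ay": 0, "az": 0}
    - {"tx": 0, "ty": 0, "tz": 1, "ax": 0, "ay": 0, "az": 0}
    - {"tx": 0, "ty": 0, "tz": 1, "ax": 0, "ay": 0, "az": 0}
    - {"tx": 0, "ty": 0, "tz": 1, "ax": 0, "ay": 0, "az": 0}
    - {"tx": 0.6, "ty": 0.6, "tz": 1, "ax": 0, "ay": 0, "az": 0}
  claw: -0.3

```text
clock: 25.85
tcp_pos: [0.4786, -0.1057, 0.1567]
orientation: [0.073, 0.997, -0.0, -0.0]
force: [-0.1, -0.3, -0.3]
grip_width: 0.0551
finger_force: 0.0
```

>>> drive_tool:
  series:
    - {"tx": 0.4, "ty": 0.9, "tz": 1, "ax": 0, "ay": 0, "az": 0}
    - {"tx": 0, "ty": 0, "tz": 0.8, "ax": 0, "ay": 0, "az": 0}
    - {"tx": 0, "ty": 0, "tz": 0, "ax": 0, "ay": 0, "az": 0}

```text
clock: 26.22
tcp_pos: [0.4923, -0.0783, 0.2112]
orientation: [0.072, 0.997, -0.0, 0.002]
force: [-0.4, 0.2, -0.5]
grip_width: 0.0554
finger_force: 0.0
```

```bash
cat > chk.py <<'E'
from h import *
import sys
c=dict(np.load(sys.argv[1]+".npz"));hsv=cv2.cvtColor(c["p"],cv2.COLOR_RGB2HSV)
W,uv=cloud(c);H=hsv[uv[:,1],uv[:,0]]
B=inbook(W,(.4802,.0029))/1e3
nb=(abs(B[:,1])<.075)&(abs(B[:,0])<.1);k=nb&(W[:,2]>.010)&(W[:,2]<.02);b=mar(W[k]);print("book",b)
n=(abs(B[:,1]+.128)<.035)&(abs(B[:,0])<.085)
r=[("base",mar(W[n&(W[:,2]>.004)&(W[:,2]<.012)])),("arm",mar(W[n&(W[:,2]>.027)&(W[:,2]<.058)]))]
n=(abs(B[:,1]-.12)<.04)&(abs(B[:,0])<.055);
if n.sum()>300: r+=[("tin",mar(W[n&(W[:,2]>.01)&(W[:,2]<.02)]))]
n=(abs(B[:,1]+.085)<.022)&(abs(B[:,0])<.03)&(W[:,2]>.075)&(W[:,2]<.1)
if n.sum()>30: r+=[("glue",mar(W[n]),W[n,2].max())]
for q in r: print(q, inbook([np.array(q[1][:2])/1e3],np.array(b[:2])/1e3,b[2]-180))
E
python3 -c "
from h import *
look('w16')"; python3 chk.py w16
```

```text
26.27 [ 0.4915 -0.0783  0.2099] yaw (np.float64(81.71), 'zdir', array([ 0.001, -0.   , -1.   ])) w 0.0554
book (480.8, 2.7, 171.7, np.float32(180.6), np.float32(120.2))
('base', (462.8, -121.4, 170.9, np.float32(132.1), np.float32(36.1))) [[ 1.000e-01 -1.254e+02]]
('arm', (462.1, -119.8, 170.0, np.float32(137.2), np.float32(28.3))) [[  -0.8 -123.9]]
('tin', (497.8, 121.7, 171.6, np.float32(88.8), np.float32(60.0))) [[ -0.4 120.2]]
```

>>> drive_tool:
  series:
    - {"tx": -0.5, "ty": -1, "tz": -0.6, "ax": 0, "ay": 0, "az": 0}
    - {"tx": 0, "ty": 0, "tz": -0.6, "ax": 0, "ay": 0, "az": 0}
    - {"tx": 0, "ty": 0, "tz": 0, "ax": 0, "ay": 0, "az": 0}

```text
clock: 26.65
tcp_pos: [0.4745, -0.1082, 0.1718]
orientation: [0.073, 0.997, 0.001, -0.002]
force: [-0.0, 0.2, 0.8]
grip_width: 0.0558
finger_force: 0.0
```

```bash
python3 -c "
from h import *
c,p,d=look('w17')
cv2.imwrite('pics/w17.png',p[:,:,::-1])
"; python3 chk.py w17
```

```text
26.7 [ 0.4753 -0.1082  0.1728] yaw (np.float64(81.66), 'zdir', array([-0.002,  0.001, -1.   ])) w 0.0552
book (480.8, 3.0, 171.5, np.float32(179.5), np.float32(121.0))
('base', (463.0, -121.5, 170.8, np.float32(132.4), np.float32(36.0))) [[   0.8 -125.8]]
('arm', (461.0, -122.8, 172.2, np.float32(136.7), np.float32(28.9))) [[  -1.  -127.3]]
('tin', (497.6, 121.4, 171.3, np.float32(89.7), np.float32(61.0))) [[ -0.9 119.6]]
```

View pics/w17.png

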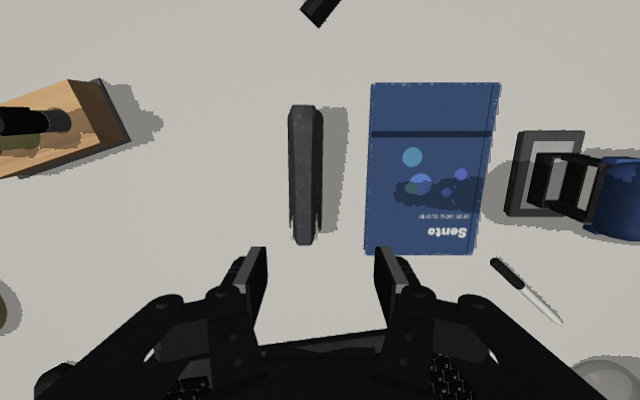

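The stapler at (305,175) lies parallel to the book, whose near edge is around column 368. I'll check the lane width from the edge rows.

Run:
```python
from h import *
c=dict(np.load("w17.npz"));p=c["p"];v=cv2.cvtColor(p,cv2.COLOR_RGB2GRAY)
W,uv=cloud(c);Z=np.zeros(v.shape);Z[uv[:,1],uv[:,0]]=W[:,2]
for r in (130,170,200):
    print(r,[(u,int(v[r,u]),int(Z[r,u]*1e3)) for u in list(range(283,296))+list(range(314,328))],[ (u,int(p[r,u,0]),int(p[r,u,2])) for u in range(363,373)])
```

```text
130 [(283, 187, 0), (284, 187, -2), (285, 188, 0), (286, 191, -1), (287, 169, -1), (288, 27, 6), (289, 43, 5), (290, 43, 44), (291, 49, 47), (292, 53, 49), (293, 61, 50), (294, 74, 51), (295, 73, 50), (314, 30, 48), (315, 27, 46), (316, 27, 45), (317, 27, 6), (318, 30, 6), (319, 30, 7), (320, 29, 6), (321, 26, 6), (322, 41, 5), (323, 93, 3), (324, 133, 0), (325, 129, 0), (326, 130, 0), (327, 130, 0)] [(363, 189, 180), (364, 189, 180), (365, 189, 180), (366, 190, 180), (367, 194, 182), (368, 175, 169), (369, 42, 107), (370, 52, 110), (371, 55, 104), (372, 50, 99)]
170 [(283, 187, 0), (284, 187, 0), (285, 187, -1), (286, 189, 0), (287, 181, 0), (288, 129, 0), (289, 39, 6), (290, 46, 6), (291, 44, 6), (292, 42, 43), (293, 43, 43), (294, 52, 46), (295, 64, 0), (314, 26, 44), (315, 28, 42), (316, 29, 5), (317, 28, 6), (318, 27, 6), (319, 28, 6), (320, 27, 6), (321, 21, 5), (322, 73, 4), (323, 136, -1), (324, 131, -2), (325, 130, 0), (326, 129, -1), (327, 128, 0)] [(363, 190, 181), (364, 190, 181), (365, 193, 182), (366, 176, 172), (367, 73, 121), (368, 50, 107), (369, 58, 106), (370, 54, 108), (371, 55, 108), (372, 54, 108)]
200 [(283, 187, -1), (284, 187, 0), (285, 187, 0), (286, 188, -1), (287, 190, -1), (288, 171, -1), (289, 61, 5), (290, 39, 6), (291, 45, 7), (292, 45, 6), (293, 43, 39), (294, 45, 42), (295, 50, 43), (314, 26, 39), (315, 25, 6), (316, 30, 5), (317, 29, 6), (318, 30, 7), (319, 28, 6), (320, 27, 6), (321, 40, 7), (322, 93, -1), (323, 133, 0), (324, 130, -1), (325, 129, -1), (326, 130, -1), (327, 129, 0)] [(363, 192, 184), (364, 183, 174), (365, 129, 133), (366, 41, 100), (367, 43, 92), (368, 54, 109), (369, 54, 108), (370, 55, 108), (371, 55, 109), (372, 54, 108)]
```

Run:
```python
from h import *
c=dict(np.load("w17.npz"))
A=(.4806,.0029),-8.4
for r,l,rr,b in ((130,287.3,322.6,368.4),(170,288.3,321.7,366.7),(200,288.5,321.2,365.2)):
    e=inbook(cast(c,[(l,r),(rr,r)],.008),*A);f=inbook(cast(c,[(b,r)],.014),*A);print(e,f,"lane",(f[0,1]-e[1,1]).round(1))
```

```text
[[ -45.2 -142.8]
 [ -45.2 -107.5]] [[-45.5 -62.6]] lane 44.9
[[  -4.7 -143.1]
 [  -4.7 -108.3]] [[ -5.8 -62.4]] lane 45.9
[[  27.9 -143.9]
 [  27.9 -108.8]] [[ 26.1 -62.6]] lane 46.2
```

The lane is about 48 mm and the stapler is parallel, so I'll accept it. The glue stick is next.

>>> drive_tool:
  series:
    - {"tx": -0.29, "ty": -0.93, "tz": 0.3, "ax": 0, "ay": 0, "az": -0.9}
    - {"tx": -0.29, "ty": -0.93, "tz": 0.3, "ax": 0, "ay": 0, "az": -0.9}
    - {"tx": -0.29, "ty": -0.93, "tz": 0.3, "ax": 0, "ay": 0, "az": -0.9}
    - {"tx": -0.29, "ty": -0.93, "tz": 0, "ax": 0, "ay": 0, "az": -0.9}
    - {"tx": -0.29, "ty": -0.93, "tz": 0, "ax": 0, "ay": 0, "az": -0.9}
    - {"tx": -0.29, "ty": -0.93, "tz": 0, "ax": 0, "ay": 0, "az": -0.9}
  claw: -0.3

```text
clock: 27.45
tcp_pos: [0.424, -0.2766, 0.2013]
orientation: [0.436, 0.9, -0.0, 0.0]
force: [0.3, 0.0, -0.1]
grip_width: 0.0552
finger_force: 0.0
```

>>> drive_tool:
  series:
    - {"tx": -0.29, "ty": -0.93, "tz": 0, "ax": 0, "ay": 0, "az": -0.9}
    - {"tx": -0.29, "ty": -0.93, "tz": 0, "ax": 0, "ay": 0, "az": -0.9}
    - {"tx": -0.29, "ty": -0.93, "tz": 0, "ax": 0, "ay": 0, "az": -0.9}
    - {"tx": -0.29, "ty": -0.93, "tz": 0, "ax": 0, "ay": 0, "az": -0.9}
    - {"tx": 0, "ty": 0, "tz": 0, "ax": 0, "ay": 0, "az": 0}

```text
clock: 28.08
tcp_pos: [0.3889, -0.3889, 0.201]
orientation: [0.646, 0.763, -0.0, 0.0]
force: [0.6, -0.2, -0.3]
grip_width: 0.0558
finger_force: 0.0
```

```bash
cat > glue.py <<'E'
from h import *
import sys
n=sys.argv[1];c,p,d=look(n)
W,uv=cloud(dict(np.load(n+".npz")))
r=(np.hypot(W[:,0]-.3826,W[:,1]+.3578)<.09)
k=r&(W[:,2]>.034)&(W[:,2]<.046);print("rack top",mar(W[k]))
t=W[r&(W[:,2]>.086)&(W[:,2]<.104)];tt=uv[r&(W[:,2]>.086)&(W[:,2]<.104)]
m=np.zeros(d.shape,np.uint8);m[tt[:,1],tt[:,0]]=1
q,l,s,ce=cv2.connectedComponentsWithStats(m)
for i in range(1,q):
    if s[i,4]>40:
        P=t[l[tt[:,1],tt[:,0]]==i]; print(s[i],p[int(ce[i][1]),int(ce[i][0])],"circle",np.round(cv2.minEnclosingCircle((P[:,:2]*1000).astype(np.float32))[0],1),np.round(cv2.minEnclosingCircle((P[:,:2]*1000).astype(np.float32))[1],1),"med",(np.median(P,0)*1e3).round(1))
E
python3 glue.py w18
```

```text
28.12 [ 0.3892 -0.3877  0.2009] yaw (np.float64(9.69), 'zdir', array([ 0.,  0., -1.])) w 0.0555
rack top (382.2, -363.4, 99.3, np.float32(124.1), np.float32(56.1))
[303 116  24  22 395] [26 26 26] circle [ 375.2 -327.3] 10.2 med [ 376.1 -327.5   92.9]
[302 156  28  29 656] [180 179 119] circle [ 382.1 -363.3] 12.2 med [ 382.  -362.3   96. ]
[304 199  22  20 329] [28 28 28] circle [ 386.6 -399.3] 10.3 med [ 387.3 -397.5   92.9]
```

>>> drive_tool:
  series:
    - {"tx": -0.24, "ty": 0.82, "tz": 0, "ax": 0, "ay": 0, "az": -0.05}
    - {"tx": 0, "ty": 0, "tz": -1, "ax": 0, "ay": 0, "az": 0}
    - {"tx": 0, "ty": 0, "tz": -1, "ax": 0, "ay": 0, "az": 0}
    - {"tx": 0, "ty": 0, "tz": -0.7, "ax": 0, "ay": 0, "az": 0}
    - {"tx": 0, "ty": 0, "tz": 0, "ax": 0, "ay": 0, "az": 0}

```text
clock: 28.75
tcp_pos: [0.3817, -0.3609, 0.1188]
orientation: [0.647, 0.763, 0.0, -0.001]
force: [0.2, -0.4, 1.0]
grip_width: 0.0554
finger_force: 0.0
```

```bash
python3 glue.py w19
```

```text
28.8 [ 0.3822 -0.3618  0.1199] yaw (np.float64(9.4), 'zdir', array([-0.001,  0.001, -1.   ])) w 0.0555
rack top (382.1, -363.7, 99.3, np.float32(124.6), np.float32(56.1))
[299 169  35  31 768] [26 26 26] circle [ 375.  -327.6] 10.2 med [ 375.8 -326.6   92.9]
[ 299  221   39   42 1303] [175 175 118] circle [ 382.  -363.1] 12.2 med [ 381.7 -360.9   96. ]
[302 275  30  29 605] [29 30 30] circle [ 386.4 -399.1] 10.5 med [ 387.1 -396.2   92.8]
```

>>> drive_tool:
  series:
    - {"tx": 0, "ty": -0.04, "tz": -0.8, "ax": 0, "ay": 0, "az": 0}
    - {"tx": 0, "ty": 0, "tz": -0.8, "ax": 0, "ay": 0, "az": 0}
    - {"tx": 0, "ty": 0, "tz": -0.66, "ax": 0, "ay": 0, "az": 0}
    - {"tx": 0, "ty": 0, "tz": 0, "ax": 0, "ay": 0, "az": 0}

```text
clock: 29.3
tcp_pos: [0.382, -0.3634, 0.052]
orientation: [0.647, 0.762, 0.0, -0.0]
force: [0.1, 1.6, 0.9]
grip_width: 0.0558
finger_force: 0.0
```

>>> drive_tool:
  series:
    - {"tx": 0, "ty": 0, "tz": 0, "ax": 0, "ay": 0, "az": 0}
    - {"tx": 0, "ty": 0, "tz": 0, "ax": 0, "ay": 0, "az": 0}
    - {"tx": 0, "ty": 0, "tz": 0, "ax": 0, "ay": 0, "az": 0}
    - {"tx": 0, "ty": 0, "tz": 0, "ax": 0, "ay": 0, "az": 0}
    - {"tx": 0, "ty": 0, "tz": 0, "ax": 0, "ay": 0, "az": 0}
  claw: 0.8
  squeeze: 40

```text
clock: 29.92
tcp_pos: [0.3823, -0.3646, 0.053]
orientation: [0.648, 0.762, -0.0, 0.001]
force: [-1.2, 0.4, 6.7]
grip_width: 0.0241
finger_force: 39.6
```

>>> drive_tool:
  series:
    - {"tx": 0, "ty": 0, "tz": 0.3, "ax": 0, "ay": 0, "az": 0}
    - {"tx": 0, "ty": 0, "tz": 0.5, "ax": 0, "ay": 0, "az": 0}
    - {"tx": 0, "ty": 0, "tz": 0.5, "ax": 0, "ay": 0, "az": 0}
    - {"tx": 0, "ty": 0, "tz": 0.6, "ax": 0, "ay": 0, "az": 0}
    - {"tx": 0, "ty": 0, "tz": 0.8, "ax": 0, "ay": 0, "az": 0}
    - {"tx": 0, "ty": 0, "tz": 0.9, "ax": 0, "ay": 0, "az": 0}
    - {"tx": 0, "ty": 0, "tz": 0, "ax": 0, "ay": 0, "az": 0}
    - {"tx": 0, "ty": 0, "tz": 0, "ax": 0, "ay": 0, "az": 0}

```text
clock: 30.92
tcp_pos: [0.3819, -0.3637, 0.1599]
orientation: [0.647, 0.762, 0.0, 0.0]
force: [-0.0, 0.2, -0.9]
grip_width: 0.0239
finger_force: 39.2
```

```bash
python3 - <<'E'
from h import *
from rig import observe
c,p,d=look("w20"); t=observe()["tcp_pos"]
W,uv=cloud(dict(np.load("w20.npz")))
r=(np.hypot(W[:,0]-t[0],W[:,1]-t[1])<.02)&(W[:,2]>t[2]-.06)
for z in np.arange(-.04,.055,.01):
    k=r&(abs(W[:,2]-t[2]-z)<.005)
    if k.sum()>20: print(z.round(3),k.sum(),((W[k]-t)[:,:2].max(0)*1e3).round(1),((W[k]-t)[:,:2].min(0)*1e3).round(1))
print("top",((W[r,2]-t[2]).max()*1e3).round(1))
k=r&(W[:,2]-t[2]>.04)&(W[:,2]-t[2]<.06); print(mar(W[k])) if k.sum()>20 else 0
E
python3 glue.py w21
```

```text
30.98 [ 0.3817 -0.3635  0.1595] yaw (np.float64(9.3), 'zdir', array([-0.001,  0.001, -1.   ])) w 0.0239
-0.04 171 [12.3 13.6] [-10.7   1.7]
-0.03 199 [12.4 13.6] [-10.6   1.9]
-0.02 187 [12.1 13.7] [-10.5   3. ]
-0.01 280 [13.  14.2] [-11.    1.9]
0.0 378 [13.6 14. ] [-17.8   2.7]
0.01 642 [14.7 14.3] [-19.5   1.7]
0.02 771 [14.8 14.2] [-19.5   0.7]
0.03 951 [14.6 14.3] [-19.3   0.7]
0.04 3843 [17.3 14.4] [-17.9 -12.7]
0.05 348 [16.8 15.1] [-17.8  -9.7]
top 94.4
(381.9, -362.5, 11.2, np.float32(32.1), np.float32(25.7))
31.02 [ 0.3816 -0.3634  0.1593] yaw (np.float64(9.29), 'zdir', array([-0.001,  0.001, -1.   ])) w 0.024
rack top (381.5, -359.5, 99.3, np.float32(115.9), np.float32(56.1))
[304 155  28  26 514] [13 15 15] circle [ 375.1 -327.8] 10.1 med [ 375.9 -326.7   92.9]
```

>>> drive_tool:
  series:
    - {"tx": 0.29, "ty": 0.94, "tz": 0, "ax": 0, "ay": 0, "az": -0.22}
    - {"tx": 0.29, "ty": 0.94, "tz": 0, "ax": 0, "ay": 0, "az": -0.22}
    - {"tx": 0.29, "ty": 0.94, "tz": 0, "ax": 0, "ay": 0, "az": -0.22}
    - {"tx": 0.29, "ty": 0.94, "tz": 0, "ax": 0, "ay": 0, "az": -0.22}
    - {"tx": 0.29, "ty": 0.94, "tz": 0, "ax": 0, "ay": 0, "az": -0.22}
    - {"tx": 0.29, "ty": 0.94, "tz": 0, "ax": 0, "ay": 0, "az": -0.22}
    - {"tx": 0.29, "ty": 0.94, "tz": 0, "ax": 0, "ay": 0, "az": -0.22}
    - {"tx": 0.29, "ty": 0.94, "tz": 0, "ax": 0, "ay": 0, "az": -0.22}

```text
clock: 32.02
tcp_pos: [0.4513, -0.1372, 0.1592]
orientation: [0.736, 0.677, -0.0, -0.001]
force: [0.6, -0.0, -0.2]
grip_width: 0.0242
finger_force: 39.2
```

>>> drive_tool:
  series:
    - {"tx": 0.28, "ty": 0.94, "tz": 0, "ax": 0, "ay": 0, "az": -0.22}
    - {"tx": 0.28, "ty": 0.93, "tz": 0, "ax": 0, "ay": 0, "az": -0.22}
    - {"tx": 0, "ty": 0, "tz": 0, "ax": 0, "ay": 0, "az": 0}
    - {"tx": 0, "ty": 0, "tz": 0, "ax": 0, "ay": 0, "az": 0}

```text
clock: 32.52
tcp_pos: [0.468, -0.0824, 0.1595]
orientation: [0.756, 0.654, -0.0, -0.0]
force: [0.0, -0.8, -0.8]
grip_width: 0.0241
finger_force: 39.2
```

Run:
```python
from h import *
from rig import observe
look("w22"); print(inbook([observe()["tcp_pos"]],(.4803,.0029)))
```

```text
32.58 [ 0.468  -0.0827  0.1596] yaw (np.float64(-8.31), 'zdir', array([-0.001, -0.   , -1.   ])) w 0.024
[[  0.4 -86.5]]
```

>>> drive_tool:
  series:
    - {"tx": 0, "ty": 0.03, "tz": -0.8, "ax": 0, "ay": 0, "az": 0}
    - {"tx": 0, "ty": 0, "tz": -0.9, "ax": 0, "ay": 0, "az": 0}
    - {"tx": 0, "ty": 0, "tz": -0.9, "ax": 0, "ay": 0, "az": 0}
    - {"tx": 0, "ty": 0, "tz": -0.7, "ax": 0, "ay": 0, "az": 0}
    - {"tx": 0, "ty": 0, "tz": -0.3, "ax": 0, "ay": 0, "az": 0}
    - {"tx": 0, "ty": 0, "tz": -0.1, "ax": 0, "ay": 0, "az": 0}
    - {"tx": 0, "ty": 0, "tz": 0, "ax": 0, "ay": 0, "az": 0}
    - {"tx": 0, "ty": 0, "tz": 0, "ax": 0, "ay": 0, "az": 0}

```text
clock: 33.58
tcp_pos: [0.4689, -0.0815, 0.0495]
orientation: [0.756, 0.654, 0.0, 0.001]
force: [-0.2, 0.7, -0.6]
grip_width: 0.0245
finger_force: 39.2
```

>>> drive_tool:
  series:
    - {"tx": -0.01, "ty": 0, "tz": -0.05, "ax": 0, "ay": 0, "az": 0}
    - {"tx": 0, "ty": 0, "tz": -0.03, "ax": 0, "ay": 0, "az": 0}
    - {"tx": 0, "ty": 0, "tz": 0, "ax": 0, "ay": 0, "az": 0}

```text
clock: 33.95
tcp_pos: [0.4683, -0.0813, 0.047]
orientation: [0.756, 0.654, 0.0, 0.0]
force: [-1.4, 1.7, 6.5]
grip_width: 0.0239
finger_force: 40.0
```

Contact at 6.5 N. I'll release, rise and check.

>>> drive_tool:
  series:
    - {"tx": 0, "ty": 0, "tz": 0, "ax": 0, "ay": 0, "az": 0}
    - {"tx": 0, "ty": 0, "tz": 0, "ax": 0, "ay": 0, "az": 0}
    - {"tx": 0, "ty": 0, "tz": 0, "ax": 0, "ay": 0, "az": 0}
    - {"tx": 0, "ty": 0, "tz": 0.3, "ax": 0, "ay": 0, "az": 0}
    - {"tx": 0, "ty": 0, "tz": 0.7, "ax": 0, "ay": 0, "az": 0}
    - {"tx": 0, "ty": 0, "tz": 0.9, "ax": 0, "ay": 0, "az": 0}
    - {"tx": 0, "ty": 0, "tz": 0.9, "ax": 0, "ay": 0, "az": 0}
    - {"tx": 0, "ty": 0, "tz": 0.9, "ax": 0, "ay": 0, "az": 0}
  claw: -0.2

```text
clock: 34.95
tcp_pos: [0.4681, -0.0813, 0.159]
orientation: [0.756, 0.654, 0.0, 0.0]
force: [0.7, -0.7, -1.2]
grip_width: 0.0513
finger_force: 0.0
```

>>> drive_tool:
  series:
    - {"tx": 0, "ty": -0.8, "tz": 0.8, "ax": 0, "ay": 0, "az": 0}
    - {"tx": 0, "ty": -0.9, "tz": 0.8, "ax": 0, "ay": 0, "az": 0}
    - {"tx": 0, "ty": 0, "tz": 0, "ax": 0, "ay": 0, "az": 0}
    - {"tx": 0, "ty": 0, "tz": 0, "ax": 0, "ay": 0, "az": 0}

```text
clock: 35.45
tcp_pos: [0.4676, -0.1318, 0.2052]
orientation: [0.757, 0.654, -0.0, -0.0]
force: [-0.3, -0.1, -0.4]
grip_width: 0.0515
finger_force: 0.0
```

```bash
python3 -c "
from h import *
look('w23')"; python3 chk.py w23
```

```text
35.5 [ 0.4675 -0.1315  0.2049] yaw (np.float64(-8.29), 'zdir', array([-0.001,  0.001, -1.   ])) w 0.051
book (479.2, -11.7, 171.5, np.float32(180.5), np.float32(115.7))
('base', (465.5, -109.3, 171.0, np.float32(132.6), np.float32(12.0))) [[  0.9 -98.6]]
('arm', (462.6, -121.4, 171.6, np.float32(136.4), np.float32(28.4))) [[  -0.2 -110.9]]
('glue', (470.0, -79.4, 81.1, np.float32(23.5), np.float32(23.1)), np.float64(0.09233928268395081)) [[  0.9 -68.3]]
```

View pics/w23.png

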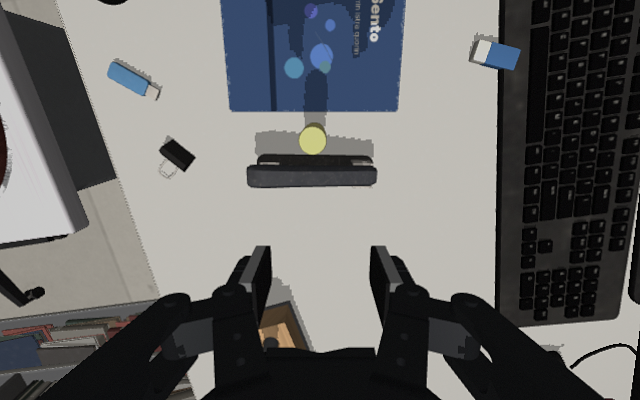

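The glue stick stands upright at (313,140) in the lane, with the book edge at row 111 and the stapler at rows 154–187. I'll measure the lane in this view and check the highlighters from the scene cameras.

Run:
```python
from h import *
from rig import *
c=dict(np.load("w23.npz"));p=c["p"].astype(int);v=p.sum(2)//3
for u in (270,290,350,365):
    b=p[:,u,2]-p[:,u,0]; rb=max(r for r in range(90,125) if b[r]>25)+.5
    rs=min(r for r in range(140,175) if v[r,u]<60)-.5
    f=inbook(cast(c,[(u,rb)],.014),(.4803,.0029));e=inbook(cast(c,[(u,rs)],.008),(.4803,.0029))
    print(u,rb,rs,f,e,"lane",(f[0,1]-e[0,1]).round(1))
for n in ("top","scene"):
    q,d=snapshot(n);np.savez(n+"1.npz",p=q,d=d,**calibration(n))
t=dict(np.load("top1.npz"));hsv=cv2.cvtColor(t["p"],cv2.COLOR_RGB2HSV)
m=((hsv[...,0]>95)&(hsv[...,0]<130)&(hsv[...,1]>110)).astype(np.uint8);o=np.zeros_like(m);o[167:239,272:333]=m[167:239,272:333]
print("book top",rect(t,o,.014),"before (479,1.6) 171.7")
W,uv=cloud(t);k=(np.hypot(W[:,0]-.382,W[:,1]+.363)<.09)&(W[:,2]>.07)&(W[:,2]<.11)
print("rack tall pts (top)",(W[k]*1e3).round(0)[:40:4])
s=dict(np.load("scene1.npz"));W,uv=cloud(s);k=(np.hypot(W[:,0]-.382,W[:,1]+.363)<.07)&(W[:,2]>.06)&(W[:,2]<.11)
for y0 in (-.327,-.399): j=k&(abs(W[:,1]-y0)<.015);print("highl",y0,j.sum(),W[j].mean(0).round(3) if j.any() else 0,W[j,2].max().round(3) if j.any() else 0)
```

```text
270 111.5 153.5 [[-45.4 -60.6]] [[ -48.7 -106.3]] lane 45.7
290 111.5 154.5 [[-24.  -60.6]] [[ -26.  -107.4]] lane 46.8
350 111.5 155.5 [[ 40.2 -60.6]] [[  42.2 -108.5]] lane 47.9
365 111.5 155.5 [[ 56.2 -60.6]] [[  59.3 -108.5]] lane 47.9
book top (array([479. ,   1.1]), 172.1, np.float32(171.5), np.float32(112.3)) before (479,1.6) 171.7
rack tall pts (top) [[ 394. -396.   79.]
 [ 391. -392.   80.]
 [ 391. -400.   96.]
 [ 388. -393.  101.]
 [ 388. -407.   93.]
 [ 385. -395.   90.]
 [ 385. -406.   95.]
 [ 382. -328.   97.]
 [ 382. -396.   88.]
 [ 382. -407.   91.]]
highl -0.327 117 [ 0.369 -0.333  0.08 ] 0.095
highl -0.399 126 [ 0.381 -0.404  0.08 ] 0.096
```

```bash
python3 -c "
from rig import *
print(close_job())"
```

```text
the job is handed in; nothing more can be done
None
```

The job is done and handed in at about 36 s: tin, stamp, stapler and glue stick are set out square round the unshifted book, and both highlighters are still in their wells; the stapler's lane measured about 47 mm, not 50, and I left it.

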